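# Repack a specimen tray and gauge it with the check bar

## Task

Pack the three mortar specimens in the tray so that nothing stands above the rim, one lying flat in each lane: the prism that now stands proud on the thick riser and the prism on the sloped rack belong in the two deep lanes, the thinner slab from the rack on the riser. Set them down, do not drop them, and leave the tub, the roll of tape and the mug where they are. When all three are in, and only then, slide the check bar across the tray from its parked end right to the other end of its rails to prove that it clears them, and leave it there.

Things in the scene. Friction and masses are not known exactly. Their poses are not given: they have to be found in the camera images.
- tray: Plywood tray, origin at the centre of its underside. Inside 172 (x) x 280 (y) mm, floor top z 6, walls 6 thick, rim z 51. Three lanes along x at y = -80, 0, +80, each 47 wide between cheeks (tops z 40) that stand only at the lane ends, |x| 40 to 86: for |x| < 40 fingers have 40 mm between specimens, 40 at the walls. Rails at x = +-104, tops z 53, to y +-196.
- mat_1: Thin black rubber mat, 150 (x) x 36 (y) x 3 mm, fixed on the tray floor in the middle of a deep lane (its axes are those of the tray); origin at the centre of its underside, its top is 3 mm above that. A 40 mm prism laid on it ends 2 mm below the rim. Which lane it is in varies.
- mat_2: The same as mat_1, in the other deep lane.
- riser: Thick wooden riser, 150 (x) x 36 (y) x 19 mm, fixed on the floor of the shallow lane, at its middle (axes as the tray; which lane varies); origin at the centre of its underside, top 19 mm above. The 24 mm slab on it ends 2 mm below the rim; a 40 mm prism on it stands 14 mm above the rim and would stop the check bar.
- rack: Fixed plywood rack; its board slopes 30 degrees, rising along the rack's +x (low end towards the robot). Origin on the worktop under its centre, where the board's surface is at z 67.5 mm. Board 190 mm up the slope, 220 wide (y), a 14 mm stop across the low end. Two specimens lie lengthwise up the slope at y about +55 and -55, which is where varies: a tool square to them is tilted 30 degrees.
- prism_1: Grey mortar prism with a plain square-cornered body 160 long (its x axis) x 40 wide (y) x 40 high (z) mm, 0.56 kg; origin at the centre of its underside. Starts flat on the riser in the tray, standing proud; z is up, x along the lane.
- prism_2: Grey mortar prism with a plain square-cornered body 160 long (its x axis) x 40 wide (y) x 40 high (z) mm, 0.56 kg; origin at the centre of its underside. Starts on the sloped rack; its x points up the slope, its z square off the board.
- slab: Grey mortar slab with a plain square-cornered body 160 long (its x axis) x 40 wide (y) x 24 high (z) mm, 0.34 kg; origin at the centre of its underside. The thinner one. Starts on the sloped rack; its x points up the slope, its z square off the board.
- prism_1_mid (a point): The centre of prism_1's body.
- prism_2_mid (a point): The centre of prism_2's body.
- slab_mid (a point): The centre of the slab's body.
- check_bar (a joint): Slide of the check bar, m, along the tray's +y: 0 = parked at the -y end (starts within 0.012 of it), 0.336 = fully across at the +y end. Friction 1.5 N plus 4 N per m/s; stays where left. The aluminium bar spans the tray along x, 16 mm wide in y, underside 53 mm above the tray's underside (2 mm above the rim), top 65 mm.
- bar_grip (a point): Grip point of the check bar, moving with it: the middle, 12 mm below the top, of a black upright tab on the middle of the bar, 70 (along the tray's x) x 18 (along y) x 34 mm high, its top 99 mm above the tray's underside.
- tub: Bystander: white tub with a screw lid, 68 mm across, 70 high; origin at the centre of its underside.
- masking_tape: Bystander: roll of masking tape lying flat, 104 mm across, 25 high; origin at the centre of its underside.
- mug: Bystander: mug, 83 mm across (117 with its handle), 94 high; origin at the centre of its underside.

How it is judged:
By the outcome, as a careful person would: the job done as asked, in the order asked, and still so for the second after the job is handed in, with the robot touching nothing.
It also fails if it takes over 72 s, if anything falls off the work surface, if the arm or the gripper's body presses on something with over 40 N, if the wrist force passes 120 N, or if a joint passes its speed limit or range.

## Robot

A 6-joint arm with a two-finger parallel gripper is mounted at the origin on a cart in front of the work surface, level with it; the furniture and walls round the work are solid. World frame = base frame: x ahead of the robot, y to its left, z up, the work surface at z = 0. Lengths are in m, angles in degrees, forces in N, time in s.
With the tool pointing down it reaches from about 0.25 to 0.725 m from the base axis. Payload 9.7 kg.
Tool frame: the origin (TCP) lies at the very end of the fingers, on their centre line; the grasp point (between the pads) lies 19 mm behind it; z points along the fingers, y is the line along which they close (so a half turn about z gives the same grasp; the last joint's range is limited). The gripper opens to 85 mm and grips with 20 to 120 N. Pads are 22 mm wide; open, the fingers measure 114 mm over their backs; the gripper's body (76 mm by 85 mm) begins 54 mm behind the grasp point. The pads swing forward as they close: fully open they stand 13 mm farther back than shut.
Start: joints at [65.947, 4.979, 10.078, 95.1, 0, 90], TCP at [0.224, 0.502, 0.2] pointing down, gripper open.
Joint ranges: [-179.16, 179.16], [-48.56, 103.87], [-65.8, 70.77], [-126.05, 130.52], [-82.76, 87.17], [-180, 180]. Speed limits (degrees/s): [127.2, 127.2, 147.25, 180, 180, 180].

## Interface

Orientations are given as [roll, pitch, yaw] about the fixed x, y, z axes, in that order (R = Rz(yaw) Ry(pitch) Rx(roll)).
In Python, from workcell import bot gives the robot as it stands.
- The arm moves only by the tool arm_command, never from a script. Its argument "series" is a list of rows, each a list of 4 numbers: the shift along the tool's x, y, z in m, then the turn about the tool's z in rad. A call has exactly 5 rows; each row is the pose to reach, as a shift and turn from the pose commanded when the call began, along the tool's axes at that moment; what a row does not reach only later rows make up. A row lasts 1/10 s, in which the tool goes at most 50 mm and 8.59 degrees, less where a joint would pass 70% of its speed; a pose out of reach is approached as far as the arm can. A call with a gripper value outside its range is refused whole. "hand" is the finger opening in m, from 0 to 0.0854, set as the call begins (left out, the last holds). The fingers move at their own pace and stop on an object; "grip_force" is the grip in N (left out, the last holds). Time passes only in rows, so rows that repeat a pose let the fingers close, or fill a call up. It gives the time, the measured TCP pose, the force, the opening and the grip force at its end, in the units of the state.
- bot.get_obs(): the state, without advancing time (a new reading comes with each control period).
- bot.camera(name): name is "scene" or "top" or "wrist"; returns a dict with "color" (384x512x3 uint8, blue, green, red), "camera_matrix" (3x3 intrinsics, pixels), "xyz" and "orientation" of the camera in the world; the wrist camera has in their place "T_tool_cam" (4x4, takes a point from camera to tool coordinates, whose origin is the TCP and whose axes are the flange's). Camera axes: x right, y up, looking along -z (the intrinsics and any distortion apply to the point x, -y, -z); pixel columns grow to the right and rows downward; lengths in m; the calibration is good to about 2 mm. The wrist camera is an equidistant fisheye: a pixel r from the principal point sees the ray r / f radians off the axis. A picture is of the moment at which its call begins: read the wrist's pose just before it. There is no depth.
- bot.job_done(): hands the job in; it is judged then, once.
Trained networks look in the newest picture that a camera, given by its name, has taken for a name from the list of things; names that differ only in an ending like _2 or _b are one class to them, and where a whole thing is asked for, a point or a joint stands for the part that bears it (a point fixed in the world has none). Each returns a list of dicts, best first, with "confidence" (0 to 1); they miss things now and then, are a little off and sometimes report something else, mostly with a low value. They report only what shows in the picture. A call takes as long as a camera call.
- bot.find_in(camera, target): "location" ([column, row] in pixels, amid what is visible of it).
- bot.mark_of(camera, target): "location" ([column, row] in pixels: a listed point, or the origin of a listed thing).
The state is a dict: "time": time; "q": joint angles; "qd": joint speeds; "joint_efforts": joint torques, N m; "ee_pos": TCP position; "tcp_rot": TCP orientation; "wrist_force": force on the tool from outside, world axes, zero at the start; "torque": the same for the moment, N m; "opening": finger opening in m; "grasp_force": force on a finger pad.
Only numpy, scipy, OpenCV 4.12 (cv2) and the standard library are available. Lean on these libraries where they do the work, as an engineer would, in place of code of your own. Each camera call takes 0.05 s, during which the arm holds its last target. There are 200 camera calls.

## Working session

There is one attempt and no reset: what is moved stays moved. The work goes in short steps, Python scripts to look and compute and a tool call to move; the robot and the scene stay as the last step left them, time stands still between calls to the robot, and variables do not carry over. Pictures are saved under pics/ and viewed, at most 10 in all, crops included, and the job is handed in when it is done.

Besides the shell and the picture viewer there is one more tool, called after "Call:" as a command line: name --pt "numbers of a row" for each row, then --argument value for the rest. arm_command: Moves the arm, as the interface text tells. Its arguments: {"type":"object","properties":{"series":{"type":"array"},"hand":{"type":"number"},"grip_force":{"type":"number"}},"required":["series"]}

```bash
mkdir -p pics; ls
python3 - <<'E'
from workcell import bot
import cv2,numpy as np
print(bot.get_obs())
ims=[]
for c in ("scene","top"):
    d=bot.camera(c); print(c,d["camera_matrix"],d["xyz"],d["orientation"],[k for k in d])
    cv2.imwrite(f"pics/{c}0.png",d["color"])
    for n in ("tray","riser","mat_1","rack","prism_1_mid","slab_mid","bar_grip","tub","masking_tape","mug"):
        print(n,[(np.round(r["location"]).tolist(),round(r["confidence"],2)) for r in bot.mark_of(c,n)][:4])
E
```

```text
pics
{'time': 0.0, 'q': array([6.59463902e+01, 5.01153802e+00, 1.00356429e+01, 9.50979756e+01,
       9.82274384e-04, 9.00004688e+01]), 'qd': array([0.09160048, 0.01311189, 0.0410708 , 0.01086125, 0.03775498,
       0.14166497]), 'joint_efforts': array([-1.74889351e-04, -5.20378518e+01,  4.64811337e+01,  1.60070794e-02,
       -8.70793792e-05,  2.01699044e-05]), 'ee_pos': array([0.22406843, 0.5020146 , 0.19958952]), 'tcp_rot': array([-1.79926129e+02, -9.81669187e-04,  1.55945920e+02]), 'wrist_force': array([ 0.4072632 , -0.22222387,  0.44582792]), 'torque': array([0.06330934, 0.01390138, 0.02191347]), 'grasp_force': 0.0, 'opening': 0.08551358199119954}
scene [[368.11403547   0.         257.73110033]
 [  0.         368.11403547 193.86583569]
 [  0.           0.           1.        ]] [-0.26967005 -0.84475399  0.76267078] [ 60.49497733  -1.27906106 -46.29262476] ['color', 'camera_matrix', 'xyz', 'orientation']
tray [([262.0, 232.0], 0.69)]
riser [([303.0, 224.0], 0.62), ([261.0, 231.0], 0.36)]
mat_1 [([244.0, 223.0], 0.62), ([276.0, 238.0], 0.48)]
rack [([181.0, 187.0], 0.87), ([192.0,
[... 334 characters left out ...]
([262.0, 227.0], 0.24)]
top [[450.47329406   0.         254.825865  ]
 [  0.         450.47329406 184.64929273]
 [  0.           0.           1.        ]] [ 0.35797223 -0.02318962  1.59597077] [  9.4603356   -0.28882412 -90.11463665] ['color', 'camera_matrix', 'xyz', 'orientation']
tray [([279.0, 212.0], 0.55)]
riser []
mat_1 [([256.0, 215.0], 0.71), ([303.0, 211.0], 0.7)]
rack [([148.0, 206.0], 0.6), ([163.0, 200.0], 0.34)]
prism_1_mid [([282.0, 212.0], 0.58)]
slab_mid [([130.0, 218.0], 0.86), ([146.0, 211.0], 0.32)]
bar_grip [([332.0, 206.0], 0.64), ([280.0, 210.0], 0.51)]
tub [([381.0, 195.0], 0.63)]
masking_tape [([180.0, 154.0], 0.72)]
mug [([230.0, 160.0], 0.9), ([282.0, 212.0], 0.43)]
```

Run:
```python
import cv2,numpy as np
a=cv2.imread("pics/top0.png")[120:300,90:430]
cv2.imwrite("pics/t.png",cv2.resize(a,None,fx=2.35,fy=2.35,interpolation=cv2.INTER_CUBIC))
```

```text
(no output)
```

View pics/t.png

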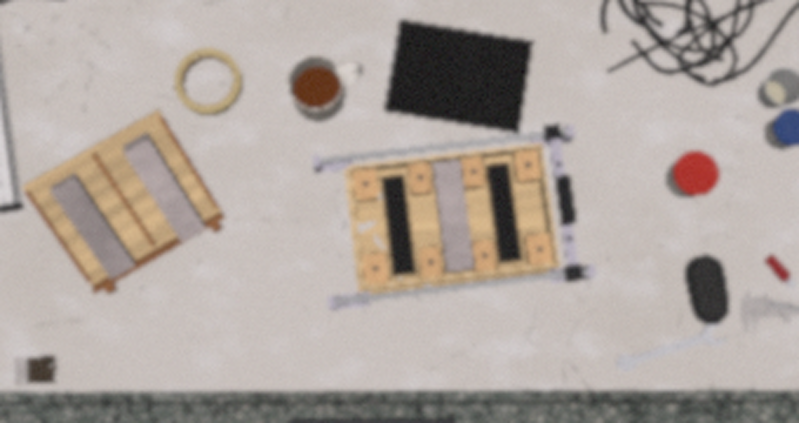

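View pics/scene0.png

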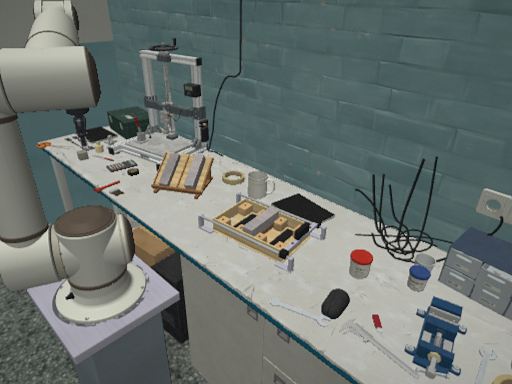

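```bash
cat > h.py <<'E'
from workcell import bot
import numpy as np, cv2
from scipy.spatial.transform import Rotation as R
def rot(a): return R.from_euler("xyz",a,degrees=True)
class Cam:
    def __init__(s,name):
        s.name=name
        if name=="wrist":
            o=bot.get_obs()
        d=bot.camera(name); s.img=d["color"]; s.K=np.array(d["camera_matrix"])
        if name=="wrist":
            T=np.array(d["T_tool_cam"]); Rt=rot(o["tcp_rot"])
            s.p=np.array(o["ee_pos"])+Rt.apply(T[:3,3]); s.R=Rt*R.from_matrix(T[:3,:3])
        else: s.p=np.array(d["xyz"]); s.R=rot(d["orientation"])
    def at(s,uv,z):
        K=s.K; x=(uv[0]-K[0,2])/K[0,0]; y=(uv[1]-K[1,2])/K[1,1]
        if s.name=="wrist":
            r=np.hypot(x,y); k=np.sin(r)/r if r>1e-9 else 1; v=np.array([x*k,-y*k,-np.cos(r)])
        else: v=np.array([x,-y,-1])
        w=s.R.apply(v); return s.p+w*(z-s.p[2])/w[2]
    def px(s,P):
        c=s.R.inv().apply(np.atleast_2d(P)-s.p); x,y,d=c[:,0],-c[:,1],-c[:,2]
        if s.name=="wrist":
            r=np.hypot(x,y); t=np.arctan2(r,d); k=t/np.maximum(r,1e-9); x,y=x*k,y*k
        else: x,y=x/d,y/d
        return np.c_[s.K[0,0]*x+s.K[0,2],s.K[1,1]*y+s.K[1,2]]
    def mark(s,n,z):
        return [(np.round(s.at(r["location"],z),4).tolist()[:2],np.round(r["location"]).tolist(),round(r["confidence"],2)) for r in bot.mark_of(s.name,n)][:3]
E
python3 - <<'E'
from h import *
c=Cam("top")
for n,z in (("tray",0),("mat_1",.006),("rack",0),("prism_1_mid",.045),("prism_2_mid",.09),("slab_mid",.083),("bar_grip",.087),("tub",0),("masking_tape",0),("mug",0)): print(n,c.mark(n,z))
f=lambda u,v:(u/2.35+90,v/2.35+120)
for n,u,v,z in (("tray rimBL",363,292,.051),("rim TL",349,169,.051),("rim TR",545,147,.051),("rim BR",557,268,.051),
 ("rail TL",320,165,.053),("rail BL",335,302,.053),("mat1 top",393,178,.009),("mat1 bot",403,272,.009),("mat2 top",500,165,.009),("mat2 bot",510,260,.009),
 ("rackTL",27,190,.115),("rack TR",158,113,.115),("BR",220,216,.02),("BL",97,290,.02),
 ("L spec top",65,180,.14),("Lbot",118,275,.06),("R top",138,140,.14),("Rbot",190,236,.06)):
  print(n,np.round(c.at(f(u,v),z)[:2],3))
E
```

```text
tray [([0.5373, -0.1202], [280.0, 209.0], 0.87), ([0.5412, 0.3509], [147.0, 208.0], 0.34), ([0.7385, 0.2516], [177.0, 154.0], 0.21)]
mat_1 [([0.5262, -0.2137], [306.0, 212.0], 0.89), ([0.5161, -0.0435], [258.0, 214.0], 0.65)]
rack [([0.5323, 0.3566], [146.0, 210.0], 0.58), ([0.5166, -0.1288], [282.0, 214.0], 0.35)]
prism_1_mid [([0.5298, -0.1281], [283.0, 209.0], 0.93)]
prism_2_mid [([0.5428, -0.3032], [336.0, 204.0], 0.52)]
slab_mid [([0.501, 0.389], [130.0, 217.0], 0.83)]
bar_grip [([0.5334, -0.291], [332.0, 207.0], 0.94)]
tub [([0.5876, -0.4842], [381.0, 194.0], 0.54)]
masking_tape [([0.7277, 0.2445], [179.0, 156.0], 0.65)]
mug [([0.7392, 0.2302], [183.0, 153.0], 0.68), ([0.7045, 0.046], [233.0, 163.0], 0.59)]
tray rimBL [0.41  0.004]
rim TL [0.59  0.025]
rim TR [ 0.623 -0.265]
rim BR [ 0.444 -0.278]
rail TL [0.596 0.068]
rail BL [0.396 0.044]
mat1 top [ 0.582 -0.04 ]
mat1 bot [ 0.441 -0.055]
mat2 top [ 0.602 -0.203]
mat2 bot [ 0.458 -0.215]
rackTL [0.551 0.476]
rack TR [0.661 0.296]
BR [0.524 0.218]
BL [0.415 0.397]
L spec top [0.562 0.416]
Lbot [0.435 0.357]
R top [0.618 0.317]
Rbot [0.491 0.255]
```

```bash
cat >> h.py <<'E'
def plan(*wps,start=None):
    """each wp: (x,y,z,yaw,ncalls). prints per-call endpoint in that call's own tool frame (steps of 1/5)"""
    o=bot.get_obs(); p,y=(np.array(o["ee_pos"]),o["tcp_rot"][2]) if start is None else (np.array(start[:3]),start[3])
    print("from",np.round(p,4),round(y,2),"q",np.round(o["q"],0))
    for w in wps:
        n=w[4]; P=np.array(w[:3]); dy=(w[3]-y+180)%360-180
        if abs(dy)>179.9: dy=-abs(dy)
        for i in range(n):
            Rt=rot([180,0,y+dy*i/n]); d=Rt.inv().apply((P-p)/n)
            print("  call end:",np.round(d,4).tolist(),round(-np.radians(dy)/n,4))
        p,y=P,w[3]
E
python3 - <<'E'
from h import *
plan((.48,.32,.34,30,3))
E
```

```text
from [0.2242 0.5022 0.2003] 155.95 q [66.  5. 10. 95. -0. 90.]
  call end: [-0.1026, -0.0207, -0.0466] 0.7327
  call end: [-0.0901, 0.0533, -0.0466] 0.7327
  call end: [-0.0314, 0.0999, -0.0466] 0.7327
```

Call:
arm_command --pt "-0.0205 -0.004 -0.009 0.1465" --pt "-0.041 -0.008 -0.018 0.293" --pt "-0.0615 -0.0125 -0.028 0.4395" --pt "-0.082 -0.0165 -0.037 0.586" --pt "-0.1025 -0.0205 -0.0465 0.7325"

```text
time: 2.15
ee_pos: [0.31, 0.4412, 0.2472]
tcp_rot: [180.0, -0.0, 113.6]
wrist_force: [-0.2, 0.4, 0.1]
opening: 0.0854
grasp_force: 0.0
```

Call:
arm_command --pt "-0.018 0.0105 -0.009 0.1465" --pt "-0.036 0.021 -0.018 0.293" --pt "-0.054 0.032 -0.028 0.4395" --pt "-0.072 0.0425 -0.037 0.586" --pt "-0.09 0.0535 -0.0465 0.7325"

```text
time: 2.65
ee_pos: [0.3955, 0.3807, 0.2937]
tcp_rot: [180.0, -0.0, 71.7]
wrist_force: [0.8, 0.8, 1.3]
opening: 0.0857
grasp_force: 0.0
```

Call:
arm_command --pt "-0.006 0.02 -0.009 0.1465" --pt "-0.0125 0.04 -0.018 0.293" --pt "-0.019 0.06 -0.028 0.4395" --pt "-0.025 0.08 -0.037 0.586" --pt "-0.0315 0.1 -0.0465 0.7325"

```text
time: 3.15
ee_pos: [0.4892, 0.3065, 0.34]
tcp_rot: [-179.2, 0.0, 31.6]
wrist_force: [0.3, 0.3, 0.3]
opening: 0.0852
grasp_force: 0.0
```

Run:
```python
from h import *
o=bot.get_obs(); print(o["time"],o["ee_pos"],o["tcp_rot"])
c=Cam("wrist"); cv2.imwrite("pics/w1.png",cv2.resize(c.img,None,fx=1.5,fy=1.5))
print(c.p,c.K[0,0])
for n,z in (("rack",0),("prism_2_mid",.0906),("slab_mid",.0814),("tray",0),("mat_1",.006),("prism_1_mid",.045)): print(n,c.mark(n,z))
```

```text
3.15 [0.48922118 0.30647476 0.34000883] [-1.79216802e+02  9.30103676e-03  3.16243418e+01]
[0.55219697 0.34118836 0.5127467 ] 297.3186396354542
rack [([0.4949, 0.3989], [215.0, 112.0], 0.58), ([0.5406, 0.3457], [255.0, 105.0], 0.56), ([0.5186, -0.1519], [440.0, 245.0], 0.56)]
prism_2_mid [([0.5541, 0.2856], [295.0, 120.0], 0.8), ([0.5637, 0.2953], [293.0, 111.0], 0.17)]
slab_mid [([0.498, 0.3889], [213.0, 116.0], 0.61)]
tray [([0.5147, -0.1236], [432.0, 242.0], 0.56), ([0.5663, 0.281], [295.0, 112.0], 0.47)]
mat_1 [([0.5135, -0.0566], [414.0, 230.0], 0.81), ([0.5258, -0.1938], [453.0, 252.0], 0.56)]
prism_1_mid [([0.5263, -0.1229], [445.0, 246.0], 0.62)]
```

View pics/w1.png

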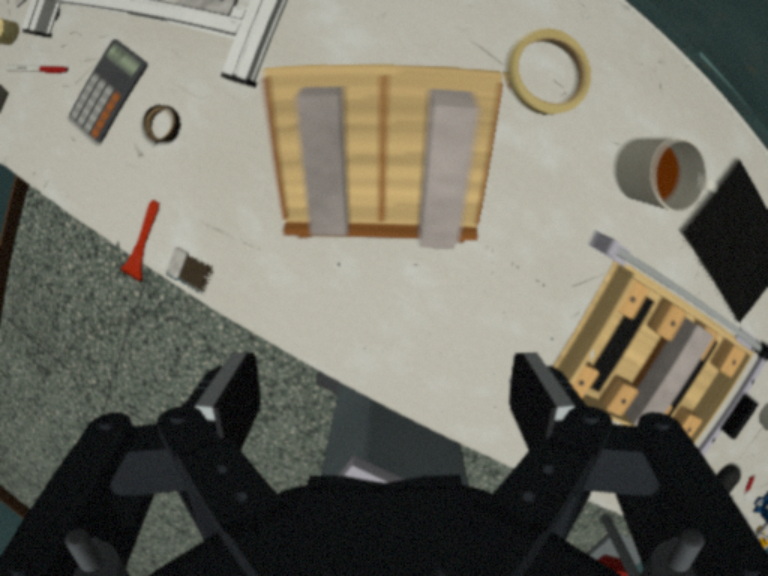

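Run:
```python
from h import *
c=Cam("wrist"); o=bot.get_obs(); print(o["ee_pos"],o["tcp_rot"])
# fit rack pose + specimen along-slope from image corners (1.5x view shifted little): use first image coordinates w/ its pose
P0=np.array([0.48922118,0.30647476,0.34000883]);
import types
d=bot.camera("wrist");T=np.array(d["T_tool_cam"]);Rt=rot([-179.2168,.0093,31.6243]);c.p=P0+Rt.apply(T[:3,3]);c.R=Rt*R.from_matrix(T[:3,:3])
print("T",np.round(T,3))
from scipy.optimize import least_squares
s30,c30=.5,np.sqrt(.75)
def pt(s,y,n): return np.array([s*c30-n*s30, y, .0675+s*s30+n*c30])
obs=[((.095,0,0),(385,72)),((.095,.110,0),(265,70)),((.095,-.11,0),(503,72))]
def model(v):
    x,y,a,sp,yp,ss,ys=v; L=[]
    for q,u in obs: L.append((q,u))
    L+=[((sp+.08,yp+.02,.04),(428,91)),((sp+.08,yp-.02,.04),(475,95)),((sp-.08,yp+.02,.04),(422,238)),((sp-.08,yp-.02,.04),(461,240))]
    L+=[((ss+.08,ys+.02,.024),(299,88)),((ss+.08,ys-.02,.024),(341,88)),((ss-.08,ys+.02,.024),(309,235)),((ss-.08,ys-.02,.024),(347,235))]
    Rz=rot([0,0,a*100]); W=[Rz.apply(pt(*q))+[x,y,0] for q,_ in L]
    return (c.px(W)*1.5-[u for _,u in L])
r=least_squares(lambda v:model(v).ravel(),[.54,.345,.3,-.01,-.055,-.01,.055],loss="soft_l1",f_scale=3)
print(np.round(r.x,4)); print(np.round(model(r.x),1).tolist())
x,y,a,sp,yp,ss,ys=r.x;Rz=rot([0,0,a*100])
for s,yy,n in((sp,yp,.02),(ss,ys,.012)): print("mid",Rz.apply(pt(s,yy,n))+[x,y,0])
```

```text
[0.4885117  0.30649899 0.33968713] [-1.79244108e+02  2.28093250e-02  3.17410711e+01]
T [[ 0.     0.959  0.285  0.072]
 [ 1.    -0.001  0.002  0.001]
 [ 0.002  0.285 -0.959 -0.173]
 [ 0.     0.     0.     1.   ]]
[ 0.5428  0.3434  0.3103  0.0088 -0.0567  0.0037  0.0566]
[[-0.5, -4.5], [-2.8, 1.7], [4.8, 1.6], [1.2, 0.5], [2.9, -1.0], [-2.5, 1.0], [-2.7, -0.2], [-4.7, 2.7], [-0.4, 1.2], [2.8, -3.5], [2.1, -3.4]]
mid [0.56999648 0.29356449 0.08920028]
mid [0.51123754 0.39049823 0.07974343]
```

Run:
```python
from h import *
o=bot.get_obs(); print(o["q"],o["qd"],o["time"])
plan((.55,.285,.23,30.8,1))
```

```text
[ 31.68992989  15.62300037  38.55672553 112.95687885   0.75326441
 179.94913897] [ 0.01282289 -0.03744001  0.20131911 -0.09539289  0.03003641 -0.05246322] 3.6
from [0.4885 0.3065 0.3397] 31.74 q [ 32.  16.  39. 113.   1. 180.]
  call end: [0.041, 0.0506, 0.1097] 0.0164
```

Call:
arm_command --pt "0.011 0.0105 0.022 0.002" --pt "0.022 0.021 0.044 0.006" --pt "0.034 0.032 0.066 0.01" --pt "0.045 0.043 0.088 0.013" --pt "0.057 0.053 0.1095 0.013"

```text
time: 4.1
ee_pos: [0.5647, 0.2923, 0.2287]
tcp_rot: [-179.3, 0.0, 31.0]
wrist_force: [-0.3, -0.9, 0.1]
opening: 0.0855
grasp_force: 0.0
```

Run:
```python
from h import *
o=bot.get_obs(); print(o["time"],o["ee_pos"],o["tcp_rot"],o["q"][5])
c=Cam("wrist"); im=c.img.copy()
for n,z in (("prism_2_mid",.085),("slab_mid",.08)): print(n,c.mark(n,z))
o=bot.get_obs(); print(o["ee_pos"],o["tcp_rot"])
cv2.imwrite("pics/w2.png",cv2.resize(im,None,fx=1.5,fy=1.5,interpolation=cv2.INTER_CUBIC))
```

```text
4.1 [0.56468013 0.29229423 0.22866226] [-1.79252036e+02  2.53404333e-02  3.09821098e+01] 176.01496359023588
prism_2_mid [([0.5581, 0.2894], [256.0, 173.0], 0.63)]
slab_mid [([0.5079, 0.3893], [160.0, 165.0], 0.72), ([0.5541, 0.2838], [259.0, 178.0], 0.52)]
[0.56392869 0.29190828 0.22802635] [-179.23282537    0.21477295   30.93165502]
```

View pics/w2.png

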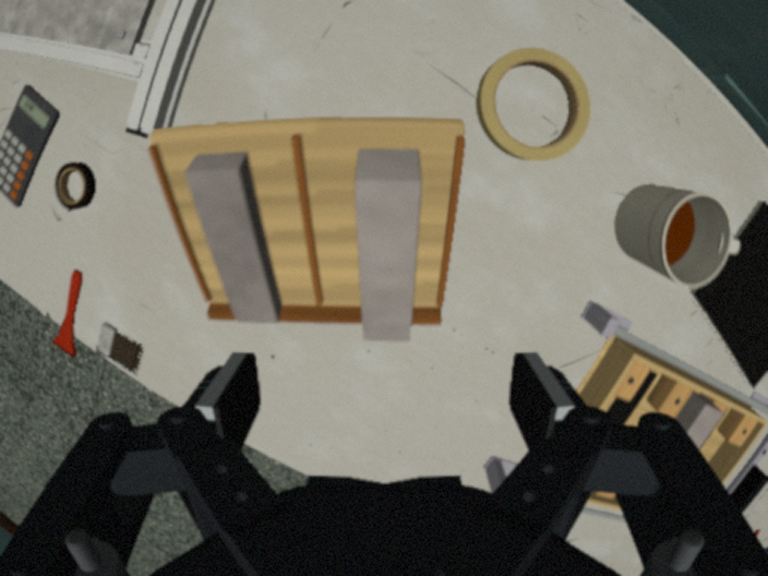

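Run:
```python
from h import *
from scipy.optimize import least_squares
c=Cam("wrist"); s30,c30=.5,np.sqrt(.75)
def pt(s,y,n): return np.array([s*c30-n*s30, y, .0675+s*s30+n*c30])
def model(v):
    x,y,a,sp,yp,ss,ys=v; L=[((.095,.110,0),(152,130)),((.095,-.11,0),(464,122)),((.095,0,0),(297,132))]
    L+=[((sp+.08,yp+.02,.04),(357,186)),((sp+.08,yp-.02,.04),(420,187)),((sp-.08,yp+.02,.04),(363,340)),((sp-.08,yp-.02,.04),(410,340))]
    L+=[((ss+.08,ys+.02,.024),(190,170)),((ss+.08,ys-.02,.024),(243,167)),((ss-.08,ys+.02,.024),(230,322)),((ss-.08,ys-.02,.024),(272,322))]
    Rz=rot([0,0,a*100]); W=[Rz.apply(pt(*q))+[x,y,0] for q,_ in L]
    return (c.px(W)*1.5-[u for _,u in L])
r=least_squares(lambda v:model(v).ravel(),[.54,.345,.3,-.01,-.055,-.01,.055],loss="soft_l1",f_scale=3)
print(np.round(r.x,4)); print(np.round(model(r.x),1).tolist())
x,y,a,sp,yp,ss,ys=r.x;Rz=rot([0,0,a*100])
for s,yy,n in((sp,yp,.02),(ss,ys,.012)): print("mid",Rz.apply(pt(s,yy,n))+[x,y,0], "board below",)
plan((.5585,.2895,.18,30.9,1),(.5585,.2895,.095,30.9,1))
```

```text
[ 0.5423  0.3479  0.2949 -0.0075 -0.0609 -0.0052  0.0537]
[[-5.5, -0.2], [5.1, 2.4], [-0.8, -11.6], [-1.2, -1.6], [4.0, -0.7], [-1.2, 3.3], [-0.9, 4.7], [-4.7, -0.5], [-1.9, 0.3], [5.8, -0.8], [6.3, 1.3]]
mid [0.55787171 0.28679487 0.08105756] board below
mid [0.50665709 0.38955475 0.07528206] board below
from [0.5639 0.2922 0.2298] 30.95 q [ 27.  18.  29. 101.   1. 176.]
  call end: [-0.006, -0.0005, 0.0498] 0.0008
  call end: [0.0, -0.0, 0.085] -0.0
```

Call:
arm_command --pt "-0.002 0 0.02 0" --pt "-0.004 0 0.045 0" --pt "-0.006 0.0005 0.07 0" --pt "-0.007 0.0005 0.09 0" --pt "-0.007 0.0005 0.105 0"

```text
time: 4.8
ee_pos: [0.5575, 0.2897, 0.1256]
tcp_rot: [-179.2, -0.1, 31.0]
wrist_force: [0.4, -0.2, -0.3]
opening: 0.0853
grasp_force: 0.0
```

Call:
arm_command --pt "0 0 0.014 0" --pt "0 0 0.028 0" --pt "0 0 0.042 0" --pt "0 0 0.052 0" --pt "0 0 0.055 0"

```text
time: 5.3
ee_pos: [0.5574, 0.2895, 0.0682]
tcp_rot: [-179.2, 0.1, 30.9]
wrist_force: [-0.3, -0.3, -0.2]
opening: 0.0856
grasp_force: 0.0
```

Call:
arm_command --pt "0 0 0 0" --pt "0 0 0 0" --pt "0 0 0 0" --pt "0 0 0 0" --pt "0 0 0 0" --hand 0.03 --grip_force 45

```text
time: 5.8
ee_pos: [0.5583, 0.2896, 0.0706]
tcp_rot: [-179.3, -0.1, 30.9]
wrist_force: [-1.5, -2.1, 5.6]
opening: 0.0378
grasp_force: 44.9
```

Run:
```python
from h import *
plan((.5575,.2895,.19,30.9,1),(.489,-.051,.24,6.3,2))
```

```text
from [0.5583 0.2896 0.0706] 30.91 q [ 27.  15.   7.  82.   1. 176.]
  call end: [-0.0007, -0.0003, -0.1194] 0.0002
  call end: [-0.1168, 0.1285, -0.025] 0.2147
  call end: [-0.0868, 0.1504, -0.025] 0.2147
```

Call:
arm_command --pt "0 0 -0.01 0" --pt "0 0 -0.03 0" --pt "0 0 -0.06 0" --pt "0 0 -0.09 0" --pt "0 0 -0.12 0"

```text
time: 6.3
ee_pos: [0.5582, 0.2882, 0.1903]
tcp_rot: [-179.2, 0.1, 30.9]
wrist_force: [0.7, 0.4, -5.4]
opening: 0.0377
grasp_force: 46.2
```

Call:
arm_command --pt "-0.02 0.022 -0.005 0.04" --pt "-0.044 0.048 -0.01 0.08" --pt "-0.068 0.074 -0.015 0.125" --pt "-0.092 0.101 -0.02 0.17" --pt "-0.117 0.1285 -0.025 0.2147"

```text
time: 6.8
ee_pos: [0.5238, 0.1165, 0.2128]
tcp_rot: [-179.3, 0.2, 18.5]
wrist_force: [0.5, -0.8, -4.5]
opening: 0.0376
grasp_force: 46.2
```

Call:
arm_command --pt "-0.02 0.035 -0.007 0.05" --pt "-0.042 0.07 -0.014 0.1" --pt "-0.062 0.105 -0.02 0.145" --pt "-0.078 0.133 -0.024 0.185" --pt "-0.087 0.15 -0.025 0.2147"

```text
time: 7.3
ee_pos: [0.4893, -0.0546, 0.2369]
tcp_rot: [-179.3, 0.3, 6.1]
wrist_force: [0.3, 1.0, -5.2]
opening: 0.0376
grasp_force: 46.3
```

Run:
```python
from h import *
o=bot.get_obs(); print(o["time"],o["ee_pos"],o["tcp_rot"],o["wrist_force"])
c=Cam("wrist"); im=c.img.copy()
for n,z in (("tray",0),("mat_1",.006),("prism_1_mid",.045),("bar_grip",.087),("riser",.006)): print(n,c.mark(n,z))
np.savez("c2.npz",p=c.p,R=c.R.as_matrix())
cv2.imwrite("pics/w3.png",cv2.resize(im,None,fx=1.5,fy=1.5,interpolation=cv2.INTER_CUBIC))
```

```text
7.3 [ 0.48932868 -0.05455881  0.23689928] [-179.34227496    0.33744266    6.1325478 ] [ 0.33052061  0.97243723 -5.20304307]
tray []
mat_1 [([0.5297, -0.2014], [364.0, 137.0], 0.92)]
prism_1_mid [([0.5221, -0.1293], [320.0, 139.0], 0.87)]
bar_grip [([0.5412, -0.289], [447.0, 148.0], 0.95)]
riser []
```

View pics/w3.png

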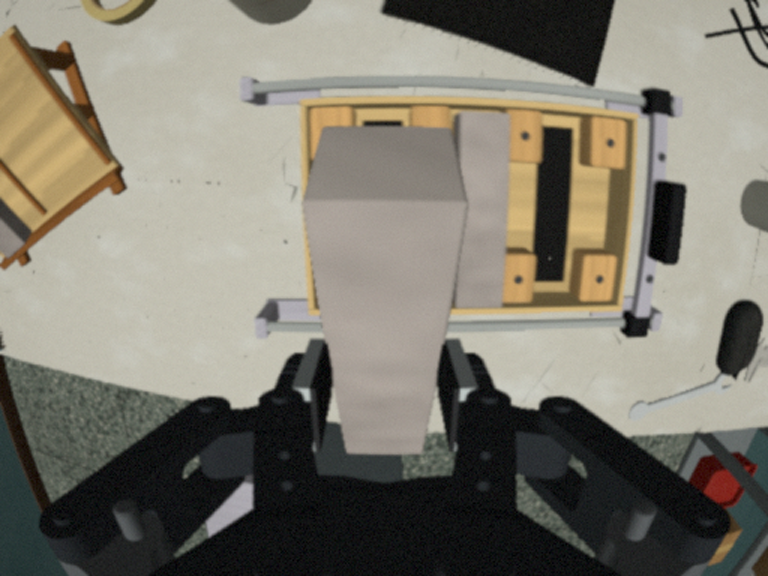

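```bash
cat > tray.py <<'E'
from h import *
from scipy.optimize import least_squares
def fit(c,L,x0=(.519,-.128,.063)):
    f=lambda v:(c.px(rot([0,0,v[2]*100]).apply(np.array([q for q,_ in L]))+[v[0],v[1],0])*1.5-[u for _,u in L])
    r=least_squares(lambda v:f(v).ravel(),x0,loss="soft_l1",f_scale=3); print(np.round(r.x,4),np.round(f(r.x),1).tolist()); return r.x
E
python3 - <<'E'
from tray import *
c=Cam("wrist"); d=np.load("c2.npz"); c.p=d["p"]; c.R=R.from_matrix(d["R"])
L=[((.092,.146,.051),(302,101)),((.092,-.146,.051),(637,113)),((-.092,-.146,.051),(626,313)),((-.092,.146,.051),(310,314)),
((.075,-.062,.009),(540,127)),((-.075,-.062,.009),(537,280)),((-.075,-.098,.009),(565,281)),((.075,-.098,.009),(573,128))]
v=fit(c,L)
print("prism1 top ctr",c.at((482/1.5,208/1.5),.065),c.at((484/1.5,112/1.5),.065),c.at((478/1.5,307/1.5),.065))
E
```

```text
[ 0.5217 -0.1305  0.0693] [[-1.6, -1.1], [4.3, -0.1], [-1.7, -1.7], [0.6, 3.1], [-0.2, -2.1], [-4.5, 2.1], [1.1, 0.7], [2.3, -0.3]]
prism1 top ctr [ 0.5251546  -0.12668801  0.065     ] [ 0.60015036 -0.11827729  0.065     ] [ 0.44314134 -0.13686471  0.065     ]
```

Run:
```python
from h import *
o=bot.get_obs(); print(o["time"])
plan((.45,.14,.15,6.3,1),(.45,.14,.048,6.3,1),(.474,.1427,.009,6.3,1))
```

```text
7.65
from [ 0.4902 -0.0517  0.2361] 6.39 q [ -6.  -1.   8.  99.   1. 167.]
  call end: [-0.0186, -0.195, 0.0861] 0.0016
  call end: [0.0, -0.0, 0.102] -0.0
  call end: [0.0242, -0.0001, 0.039] -0.0
```

Call:
arm_command --pt "-0.002 -0.03 0.01 0" --pt "-0.007 -0.075 0.028 0" --pt "-0.012 -0.12 0.05 0" --pt "-0.016 -0.165 0.07 0" --pt "-0.0185 -0.195 0.086 0"

```text
time: 8.15
ee_pos: [0.4573, 0.0902, 0.1556]
tcp_rot: [-177.6, 0.4, 9.6]
wrist_force: [0.3, -0.2, -5.9]
opening: 0.0377
grasp_force: 46.8
```

Call:
arm_command --pt "0 0 0.03 0" --pt "0 0 0.06 0" --pt "0 0 0.08 0" --pt "0 0 0.095 0" --pt "0 0 0.1 0" --grip_force 25

```text
time: 8.65
ee_pos: [0.4568, 0.0896, 0.0555]
tcp_rot: [-177.5, 0.5, 9.5]
wrist_force: [0.3, -0.1, -5.2]
opening: 0.0375
grasp_force: 46.8
```

Call:
arm_command --pt "0.0025 0 0.004 0" --pt "0.005 0 0.008 0" --pt "0.0075 0 0.012 0" --pt "0.01 0 0.016 0" --pt "0.0125 0 0.02 0"

```text
time: 9.15
ee_pos: [0.4711, 0.0926, 0.0378]
tcp_rot: [-177.5, 0.2, 9.5]
wrist_force: [4.0, 0.8, 2.5]
opening: 0.0377
grasp_force: 48.7
```

Call:
arm_command --pt "0.0025 0 0.004 0" --pt "0.005 0 0.008 0" --pt "0.0075 0 0.012 0" --pt "0.009 0 0.016 0" --pt "0.01 0 0.02 0" --grip_force 25

```text
time: 9.65
ee_pos: [0.4794, 0.0945, 0.0166]
tcp_rot: [-177.5, 0.4, 9.5]
wrist_force: [3.3, 0.3, 1.6]
opening: 0.0375
grasp_force: 50.4
```

Run:
```python
from h import *
o=bot.get_obs(); print(o["q"],o["wrist_force"],o["ee_pos"])
c=Cam("wrist"); cv2.imwrite("pics/w4.png",cv2.resize(c.img,None,fx=1.5,fy=1.5,interpolation=cv2.INTER_CUBIC))
```

```text
[  9.52010656  -2.51487112 -17.93062794  74.94145932   2.51778406
 179.98547239] [3.33709409 0.30004044 1.62724627] [0.47940685 0.09447372 0.01660253]
```

View pics/w4.png

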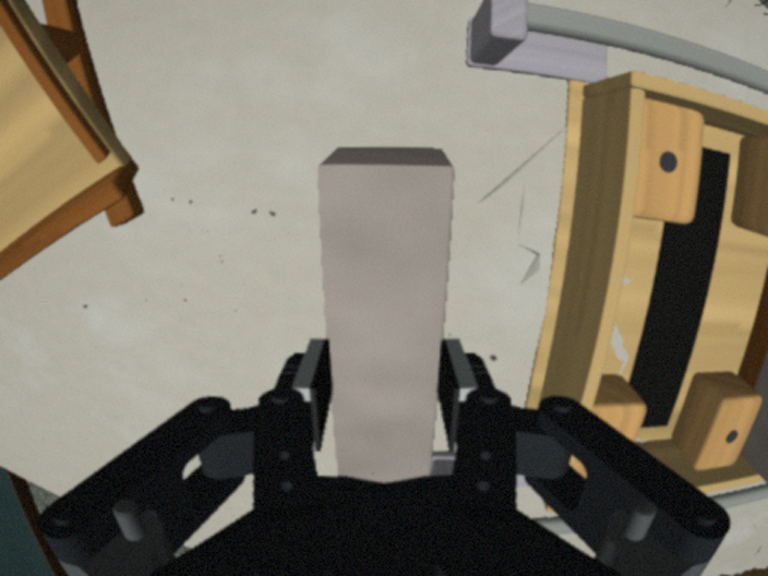

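Call:
arm_command --pt "0.001 0 0.003 0" --pt "0.002 0 0.0055 0" --pt "0.003 0 0.0075 0" --pt "0.003 0 0.009 0" --pt "0.003 0 0.009 0"

```text
time: 10.2
ee_pos: [0.4817, 0.0951, 0.0074]
tcp_rot: [-177.5, 0.4, 9.5]
wrist_force: [3.0, 1.7, 0.7]
opening: 0.0376
grasp_force: 49.0
```

Call:
arm_command --pt "0 0 0.001 0" --pt "0 0 0.002 0" --pt "0 0 0.002 0" --pt "0 0 0.002 0" --pt "0 0 0.002 0"

```text
time: 10.7
ee_pos: [0.4819, 0.0951, 0.0058]
tcp_rot: [-177.5, 0.4, 9.6]
wrist_force: [4.2, 0.5, 1.0]
opening: 0.0375
grasp_force: 48.8
```

Call:
arm_command --pt "0 0 0 0" --pt "0 0 0 0" --pt "0 0 0 0" --pt "0 0 0 0" --pt "0 0 0 0" --hand 0.055

```text
time: 11.2
ee_pos: [0.4819, 0.0952, 0.0057]
tcp_rot: [-177.5, 0.4, 9.5]
wrist_force: [0.6, 0.3, 0.1]
opening: 0.0553
grasp_force: 0.0
```

Call:
arm_command --pt "0 0 0 0" --pt "0 0 0 0" --pt "0 0 0 0" --pt "0 0 0 0" --pt "0 0 0 0" --hand 0.03 --grip_force 50

```text
time: 11.7
ee_pos: [0.4821, 0.0948, 0.0063]
tcp_rot: [-177.5, 0.4, 9.5]
wrist_force: [-1.4, -3.4, 5.8]
opening: 0.0366
grasp_force: 49.4
```

Run:
```python
from h import *
o=bot.get_obs(); print(o["time"],o["ee_pos"],o["tcp_rot"])
c=Cam("wrist"); print(c.mark("prism_2_mid",.02))
cv2.imwrite("pics/w5.png",c.img[80:340,180:330])
# pixel edges of top face far end, near end in column 257
g=cv2.cvtColor(c.img,cv2.COLOR_BGR2GRAY)[90:330,257].astype(int); dd=np.abs(g[3:]-g[:-3]); print([(i+91,int(dd[i])) for i in range(len(dd)) if dd[i]>18])
plan((.4817,.0951,.13,9.5,1),(.514,-.05,.13,6.8,1))
```

```text
11.7 [0.48205118 0.09480377 0.00628754] [-177.51489062    0.35956072    9.53098191]
[([0.47, 0.0902], [258.0, 246.0], 0.74)]
[(105, 59), (106, 94), (107, 57), (108, 22), (109, 66), (110, 40), (319, 37), (320, 90), (321, 115), (322, 94), (323, 36)]
from [0.4821 0.0948 0.0063] 9.53 q [ 10.  -2. -18.  74.   2. 180.]
  call end: [-0.0003, -0.0004, -0.1237] 0.0005
  call end: [0.0079, 0.1484, 0.0] 0.0471
```

Run:
```python
from h import *
c=Cam("wrist"); o=bot.get_obs(); Rt=rot(o["tcp_rot"])
for r in (109,110,321): print(r,np.round(Rt.inv().apply(c.at((257,r),.04)-o["ee_pos"]),4))
```

```text
109 [ 0.0683  0.0014 -0.0342]
110 [ 0.0679  0.0014 -0.0342]
321 [-0.0554  0.0015 -0.0335]
```

Run:
```python
from h import *
plan((.4821,.0948,.1,9.53,1),(.524,-.0477,.1,6.8,1),(.524,-.0477,.0600,6.8,1))
```

```text
from [0.4821 0.0948 0.0063] 9.53 q [ 10.  -2. -18.  74.   2. 180.]
  call end: [0.0001, -0.0, -0.0937] -0.0
  call end: [0.0177, 0.1475, 0.0] 0.0476
  call end: [0.0, -0.0, 0.04] -0.0
```

Call:
arm_command --pt "0 0 -0.01 0" --pt "0 0 -0.03 0" --pt "0 0 -0.055 0" --pt "0 0 -0.08 0" --pt "0 0 -0.094 0"

```text
time: 12.35
ee_pos: [0.4841, 0.0914, 0.1023]
tcp_rot: [-177.5, 0.2, 9.6]
wrist_force: [-0.7, -0.1, -0.1]
opening: 0.0297
grasp_force: 0.0
```

Call:
arm_command --pt "0.003 0.02 0 0.007" --pt "0.007 0.055 0 0.018" --pt "0.011 0.09 0 0.029" --pt "0.015 0.12 0 0.04" --pt "0.017 0.1465 0 0.0475"

```text
time: 12.85
ee_pos: [0.5246, -0.0518, 0.093]
tcp_rot: [-177.5, 0.5, 6.8]
wrist_force: [0.5, 0.4, 0.5]
opening: 0.03
grasp_force: 0.0
```

Call:
arm_command --pt "0 0 0.0 0" --pt "0 0 0.0 0" --pt "0 0 0.01 0" --pt "0 0 0.025 0" --pt "0 0 0.035 0"

```text
time: 13.35
ee_pos: [0.523, -0.048, 0.0561]
tcp_rot: [-177.5, 0.6, 6.9]
wrist_force: [-0.8, -1.3, -0.1]
opening: 0.0298
grasp_force: 0.0
```

Run:
```python
from h import *
o=bot.get_obs(); print(o["time"],o["ee_pos"],o["tcp_rot"],o["wrist_force"])
c=Cam("wrist"); cv2.imwrite("pics/w6.png",cv2.resize(c.img,None,fx=1.5,fy=1.5,interpolation=cv2.INTER_CUBIC)); np.savez("c3.npz",p=c.p,R=c.R.as_matrix())
plan((.524,-.0477,.017,6.8,1))
```

```text
13.35 [ 0.52300026 -0.04795465  0.05614671] [-177.46791753    0.57798292    6.89659115] [-0.79483093 -1.27002157 -0.11586155]
from [ 0.5222 -0.0479  0.0547] 6.89 q [ -7.   3.  -9.  80.   2. 166.]
  call end: [0.0018, -0.0, 0.0377] 0.0016
```

View pics/w6.png

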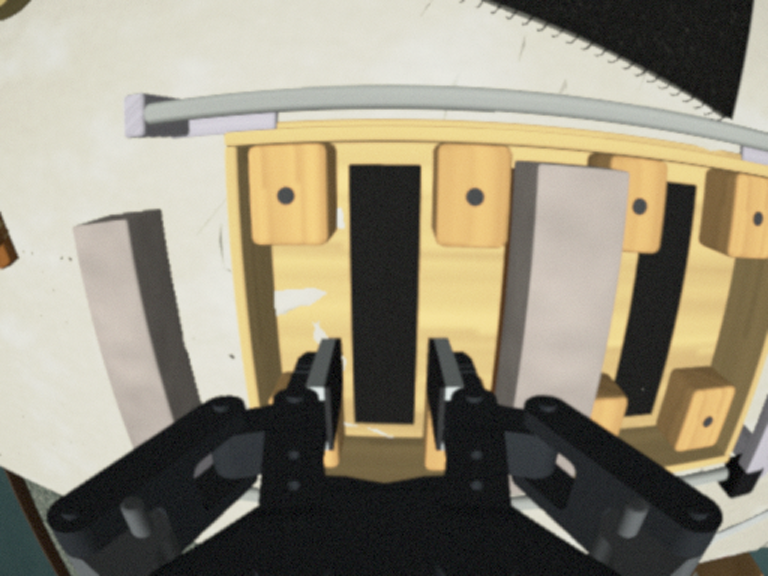

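Call:
arm_command --pt "0 0 -0.045 -0.05" --pt "0 -0.01 -0.09 -0.19" --pt "-0.01 -0.05 -0.12 -0.33" --pt "-0.02 -0.095 -0.13 -0.47" --pt "-0.035 -0.14 -0.13 -0.61" --hand 0.085

```text
time: 13.9
ee_pos: [0.4744, 0.0819, 0.1961]
tcp_rot: [-177.8, -1.2, 42.0]
wrist_force: [1.4, 0.7, -0.3]
opening: 0.085
grasp_force: 0.0
```

Call:
arm_command --pt "0 0 0 -0.149" --pt "0 0 0 -0.298" --pt "0 0 0 -0.447" --pt "0 0 0 -0.596" --pt "0 0 0 -0.745"

```text
time: 14.4
ee_pos: [0.474, 0.0808, 0.194]
tcp_rot: [-179.0, -2.3, 84.8]
wrist_force: [-0.5, -0.2, -0.2]
opening: 0.085
grasp_force: 0.0
```

Call:
arm_command --pt "0 0 0 -0.149" --pt "0 0 0 -0.298" --pt "0 0 0 -0.447" --pt "0 0 0 -0.596" --pt "0 0 0 -0.745"

```text
time: 14.9
ee_pos: [0.474, 0.0807, 0.194]
tcp_rot: [179.2, -2.4, 127.5]
wrist_force: [0.2, -0.9, -0.4]
opening: 0.085
grasp_force: 0.0
```

Call:
arm_command --pt "0 0 0 -0.149" --pt "0 0 0 -0.298" --pt "0 0 0 -0.447" --pt "0 0 0 -0.596" --pt "0 0 0 -0.745"

```text
time: 15.4
ee_pos: [0.474, 0.0807, 0.194]
tcp_rot: [177.7, -1.2, 170.2]
wrist_force: [0.3, 0.7, -0.2]
opening: 0.0848
grasp_force: 0.0
```

Call:
arm_command --pt "0 0 0 -0.149" --pt "0 0 0 -0.298" --pt "0 0 0 -0.447" --pt "0 0 0 -0.596" --pt "0 0 0 -0.745"

```text
time: 15.9
ee_pos: [0.474, 0.0807, 0.194]
tcp_rot: [177.5, 0.6, -147.1]
wrist_force: [-0.4, 0.2, 0.1]
opening: 0.0848
grasp_force: 0.0
```

Call:
arm_command --pt "0 0 0 -0.149" --pt "0 0 0 -0.298" --pt "0 0 0 -0.447" --pt "0 0 0 -0.596" --pt "0 0 0 -0.745"

```text
time: 16.4
ee_pos: [0.474, 0.0807, 0.194]
tcp_rot: [178.6, 2.1, -104.4]
wrist_force: [0.5, -0.3, -0.6]
opening: 0.0851
grasp_force: 0.0
```

Call:
arm_command --pt "0 0 0 -0.149" --pt "0 0 0 -0.298" --pt "0 0 0 -0.447" --pt "0 0 0 -0.596" --pt "0 0 0 -0.745"

```text
time: 16.9
ee_pos: [0.474, 0.0807, 0.194]
tcp_rot: [-179.6, 2.5, -61.7]
wrist_force: [0.2, 0.0, -0.4]
opening: 0.0847
grasp_force: 0.0
```

Call:
arm_command --pt "0 0 0 -0.149" --pt "0 0 0 -0.298" --pt "0 0 0 -0.447" --pt "0 0 0 -0.596" --pt "0 0 0 -0.745"

```text
time: 17.4
ee_pos: [0.474, 0.0807, 0.194]
tcp_rot: [-178.0, 1.6, -19.0]
wrist_force: [-0.1, 0.3, 0.8]
opening: 0.0845
grasp_force: 0.0
```

Run:
```python
from h import *
o=bot.get_obs(); print(o["time"],o["q"],o["ee_pos"],o["tcp_rot"])
```

```text
17.4 [   8.00698632   -4.12997555    0.17816978   94.780158      2.51688241
 -152.95797107] [0.47395944 0.08068295 0.19400006] [-177.97249361    1.56447731  -19.01772617]
```

Call:
arm_command --pt "0 0 0 -0.149" --pt "0 0 0 -0.298" --pt "0 0 0 -0.44" --pt "0 0 0 -0.53" --pt "0 0 0 -0.58"

```text
time: 17.9
ee_pos: [0.4687, 0.1062, 0.1939]
tcp_rot: [-178.6, 0.2, 11.8]
wrist_force: [0.6, -0.2, -0.9]
opening: 0.085
grasp_force: 0.0
```

Run:
```python
from h import *
o=bot.get_obs(); print(o["time"],o["q"],o["ee_pos"],o["tcp_rot"])
```

```text
17.9 [ 1.18550340e+01 -4.39378988e+00 -5.53686634e-02  9.45673117e+01
  1.37947280e+00 -1.79906482e+02] [0.46874691 0.10616951 0.19390304] [-178.62090252    0.23114153   11.76154192]
```

Call:
arm_command --pt "0 0.008 0 -0.05" --pt "0 0.015 0 -0.09" --pt "0 0.015 0 -0.12" --pt "0 0.015 0 -0.12" --pt "0 0.015 0 -0.12"

```text
time: 18.4
ee_pos: [0.4617, 0.1279, 0.194]
tcp_rot: [179.7, 0.1, 15.6]
wrist_force: [0.7, -0.8, 0.7]
opening: 0.085
grasp_force: 0.0
```

Run:
```python
from h import *
o=bot.get_obs(); print(o["time"],o["q"],o["ee_pos"],o["tcp_rot"])
c=Cam("wrist"); print(c.mark("prism_2_mid",.02))
c.img[:]; cv2.imwrite("pics/w7.png",cv2.resize(c.img,None,fx=1.5,fy=1.5,interpolation=cv2.INTER_CUBIC)); np.savez("c4.npz",p=c.p,R=c.R.as_matrix())
```

```text
18.4 [  15.65900748   -4.74995503   -0.36468174   94.46071187   -0.26869146
 -179.94354424] [0.46174464 0.12789516 0.19402426] [1.79731234e+02 7.51737933e-02 1.56025523e+01]
[([0.4703, 0.0899], [288.0, 163.0], 0.98), ([0.525, -0.1061], [434.0, 166.0], 0.67)]
```

View pics/w7.png

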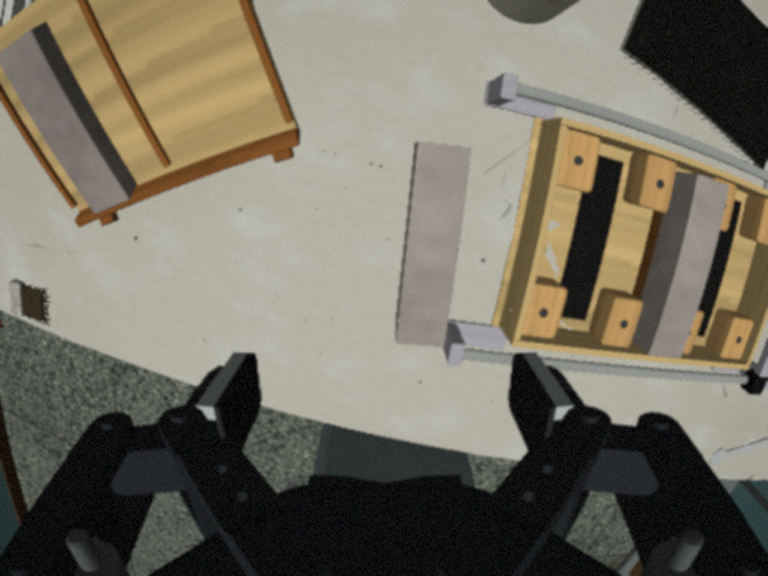

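Run:
```python
from h import *
c=Cam("wrist"); d=np.load("c4.npz"); c.p=d["p"]; c.R=R.from_matrix(d["R"])
P=np.array([c.at((u/1.5,v/1.5),.04)[:2] for u,v in ((416,143),(470,148),(447,345),(398,343))]); print(P,P.mean(0))
e=(P[0]+P[1]-P[2]-P[3])/2; y=np.degrees(np.arctan2(e[1],e[0])); print(np.hypot(*e),y)
print(np.hypot(*(P[0]-P[1])))
m=P.mean(0)
plan((m[0],m[1],.16,y+180,4),(m[0],m[1],.015,y+180,1))
```

```text
[[0.54329364 0.12542952]
 [0.55145059 0.08644381]
 [0.39827705 0.05582165]
 [0.38966512 0.0948065 ]] [0.4706716  0.09062537]
0.15642767619144116 11.289239842579288
0.03982990859493523
from [0.4619 0.1275 0.194 ] 15.55 q [  16.   -5.   -0.   94.   -0. -180.]
  call end: [-0.0004, 0.0095, 0.0085] -0.7668
  call end: [-0.0068, 0.0066, 0.0085] -0.7668
  call end: [-0.0095, -0.0, 0.0085] -0.7668
  call end: [-0.0068, -0.0066, 0.0085] -0.7668
  call end: [0.0, -0.0, 0.145] -0.0
```

Call:
arm_command --pt "0 0.01 0.01 0.149" --pt "-0.001 0.02 0.02 0.298" --pt "-0.001 0.03 0.03 0.447" --pt "-0.0015 0.038 0.03 0.596" --pt "-0.0015 0.038 0.03 0.745"

```text
time: 19.05
ee_pos: [0.4706, 0.0895, 0.1638]
tcp_rot: [179.7, -0.1, -27.5]
wrist_force: [-0.8, -0.2, 0.4]
opening: 0.0851
grasp_force: 0.0
```

Call:
arm_command --pt "0 0 0 0.149" --pt "0 0 0 0.298" --pt "0 0 0 0.447" --pt "0 0 0 0.596" --pt "0 0 0 0.745"

```text
time: 19.55
ee_pos: [0.4707, 0.0903, 0.1642]
tcp_rot: [179.9, -0.3, -70.2]
wrist_force: [1.0, 0.2, -0.1]
opening: 0.085
grasp_force: 0.0
```

Call:
arm_command --pt "0 0 0 0.149" --pt "0 0 0 0.298" --pt "0 0 0 0.447" --pt "0 0 0 0.596" --pt "0 0 0 0.745"

```text
time: 20.05
ee_pos: [0.4707, 0.0903, 0.1642]
tcp_rot: [-179.9, -0.3, -112.9]
wrist_force: [0.3, -0.4, 1.0]
opening: 0.0848
grasp_force: 0.0
```

Call:
arm_command --pt "0 0 0 0.149" --pt "0 0 0 0.298" --pt "0 0 0 0.447" --pt "0 0 0 0.596" --pt "0 0 0 0.745"

```text
time: 20.55
ee_pos: [0.4706, 0.0903, 0.1642]
tcp_rot: [-179.7, -0.1, -155.6]
wrist_force: [-0.6, -0.1, -0.4]
opening: 0.0851
grasp_force: 0.0
```

Call:
arm_command --pt "0 0 0 0.12" --pt "0 0 0.0 0.236" --pt "0 0 0.03 0.236" --pt "0 0 0.065 0.236" --pt "0 0 0.09 0.236"

```text
time: 21.05
ee_pos: [0.4701, 0.0897, 0.0723]
tcp_rot: [-179.7, -0.1, -168.7]
wrist_force: [0.5, -0.1, -0.2]
opening: 0.0851
grasp_force: 0.0
```

Run:
```python
from h import *
o=bot.get_obs(); print(o["time"],o["q"],o["tcp_rot"])
plan((.4707,.0906,.010,-168.7,1))
```

```text
21.05 [ 10.98295441  -5.25935368 -14.2873541   81.08411008  -0.27094337
  -0.29064077] [-1.79729629e+02 -1.13483443e-01 -1.68726407e+02]
from [0.4701 0.0897 0.0723] -168.73 q [ 11.  -5. -14.  81.  -0.  -0.]
  call end: [-0.0007, 0.0008, 0.0623] -0.0005
```

Call:
arm_command --pt "0 0 0.015 0" --pt "0 0.001 0.03 0" --pt "0 0.001 0.045 0" --pt "0 0.001 0.056 0" --pt "0 0.001 0.062 0"

```text
time: 21.55
ee_pos: [0.4702, 0.0909, 0.0114]
tcp_rot: [-179.7, -0.1, -168.7]
wrist_force: [-0.2, 0.3, -0.0]
opening: 0.0851
grasp_force: 0.0
```

Call:
arm_command --pt "0 0 0 0" --pt "0 0 0 0" --pt "0 0 0 0" --pt "0 0 0 0" --pt "0 0 0 0" --hand 0.02 --grip_force 60

```text
time: 22.05
ee_pos: [0.4706, 0.091, 0.0126]
tcp_rot: [-179.7, -0.0, -168.7]
wrist_force: [-0.8, -0.1, -0.3]
opening: 0.02
grasp_force: 0.0
```

Call:
arm_command --pt "0 0 -0.005 0" --pt "0 0 -0.02 0" --pt "0 0 -0.045 0" --pt "0 0 -0.07 0" --pt "0 0 -0.09 0"

```text
time: 22.55
ee_pos: [0.4708, 0.0915, 0.1051]
tcp_rot: [-179.7, 0.1, -168.7]
wrist_force: [0.3, 0.3, -0.3]
opening: 0.0201
grasp_force: 0.0
```

Run:
```python
from h import *
o=bot.get_obs(); print(o["time"],o["ee_pos"],o["tcp_rot"],o["wrist_force"],o["opening"])
c=Cam("wrist");
plan((.512,-.050,.095,-173.2,1),(.512,-.050,.03,-173.2,1))
```

```text
22.55 [0.47079786 0.0914538  0.1050514 ] [-1.79728916e+02  6.06069906e-02 -1.68672213e+02] [ 0.34956155  0.3160417  -0.29232019] 0.020060852204146284
from [0.472  0.0917 0.1081] -168.67 q [ 11.  -6. -11.  85.  -0.  -0.]
  call end: [-0.0114, -0.1468, 0.0131] 0.079
  call end: [-0.0, -0.0, 0.065] -0.0
```

Run:
```python
from h import *
o=bot.get_obs();c=Cam("wrist"); print(c.mark("prism_2_mid",.02),c.mark("slab_mid",.02))
t=Cam("top"); print(t.mark("prism_2_mid",.02),t.mark("slab_mid",.02))
a=cv2.resize(c.img,None,fx=1.1,fy=1.1); b=cv2.resize(t.img[150:270,100:340],None,fx=1.65,fy=1.65)
o=np.zeros((600,600,3),np.uint8); o[:422,:563]=a; o[422:600,:396]=b[:178]; cv2.imwrite("pics/w8.png",o)
```

```text
[([0.4708, 0.0928], [259.0, 180.0], 0.89)] [([0.5299, 0.4768], [510.0, 271.0], 0.78)]
[([0.5561, -0.3157], [335.0, 203.0], 0.4)] [([0.5073, 0.4045], [130.0, 217.0], 0.7)]
```

View pics/w8.png

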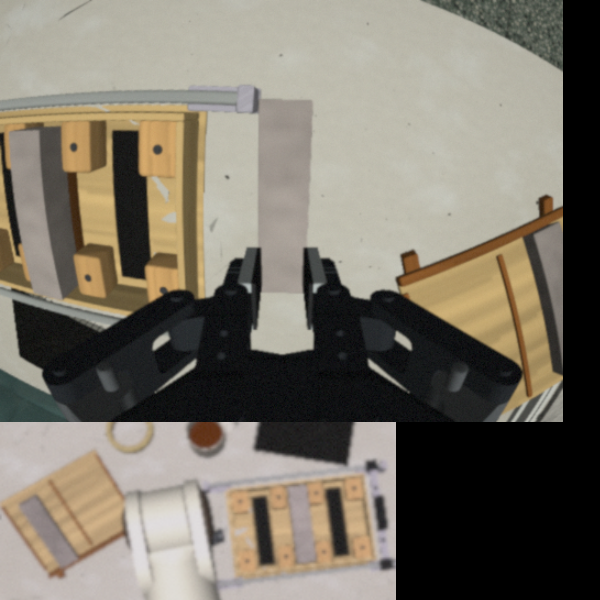

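Call:
arm_command --pt "0 0 0.0 0" --pt "0 0 0.02 0" --pt "0 0 0.05 0" --pt "0 0 0.08 0" --pt "0 0 0.096 0" --hand 0.075

```text
time: 23.4
ee_pos: [0.4687, 0.0906, 0.0033]
tcp_rot: [-179.7, -0.3, -168.7]
wrist_force: [-0.2, 0.1, -0.3]
opening: 0.0752
grasp_force: 0.0
```

Call:
arm_command --pt "0 0 0.002 0" --pt "0 0 0.002 0" --pt "0 0 0.002 0" --pt "0 0 0.002 0" --pt "0 0 0.002 0" --hand 0.034 --grip_force 40

```text
time: 23.9
ee_pos: [0.4708, 0.0911, 0.0052]
tcp_rot: [-179.7, 0.0, -168.7]
wrist_force: [-2.7, 1.6, 3.8]
opening: 0.0381
grasp_force: 40.9
```

Run:
```python
from h import *
o=bot.get_obs(); print({k:np.round(v,3) for k,v in o.items()})
c=Cam("wrist"); cv2.imwrite("pics/w9.png",c.img)
```

```text
{'time': np.float64(23.9), 'q': array([ 11.122,  -3.834, -20.436,  73.38 ,  -0.255,  -0.212]), 'qd': array([ 0.02 ,  0.037,  0.029, -0.015,  0.02 , -0.017]), 'joint_efforts': array([-9.8000e-01, -3.9724e+01,  4.4762e+01, -8.8900e-01, -5.3300e-01,
       -3.0000e-02]), 'ee_pos': array([0.471, 0.091, 0.005]), 'tcp_rot': array([-1.79745e+02,  1.80000e-02, -1.68666e+02]), 'wrist_force': array([-2.678,  1.637,  3.827]), 'torque': array([ 0.234,  0.491, -0.064]), 'grasp_force': np.float64(40.949), 'opening': np.float64(0.038)}
```

View pics/w9.png

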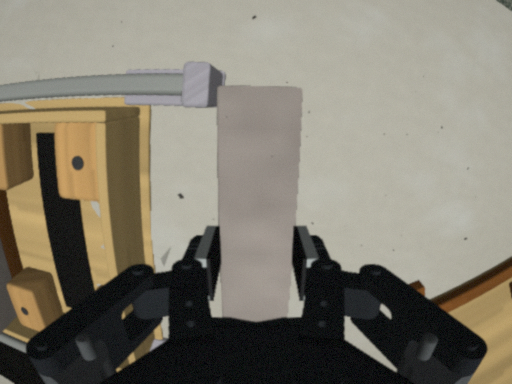

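Call:
arm_command --pt "0 0 0 0" --pt "0 0 -0.002 0" --pt "0 0 -0.004 0" --pt "0 0 -0.007 0" --pt "0 0 -0.01 0" --grip_force 40

```text
time: 24.45
ee_pos: [0.4701, 0.0908, 0.0141]
tcp_rot: [-179.7, -0.1, -168.7]
wrist_force: [-0.0, -0.0, -5.1]
opening: 0.0379
grasp_force: 40.7
```

Call:
arm_command --pt "0 0 -0.01 0" --pt "0 0 -0.025 0" --pt "0 0 -0.045 0" --pt "0 0 -0.065 0" --pt "0 0 -0.08 0"

```text
time: 24.95
ee_pos: [0.471, 0.0914, 0.0968]
tcp_rot: [-179.7, 0.1, -168.7]
wrist_force: [0.3, 0.3, -4.8]
opening: 0.0375
grasp_force: 41.0
```

Run:
```python
from h import *
o=bot.get_obs(); print(o["time"],o["wrist_force"],o["opening"])
plan((.512,-.0495,.095,-173.2,1))
```

```text
24.95 [ 0.27038323  0.25965083 -4.84686777] 0.03752178205683658
from [0.471  0.0914 0.0968] -168.67 q [ 11.  -6. -12.  84.  -0.  -0.]
  call end: [-0.0126, -0.1462, 0.0018] 0.079
```

Call:
arm_command --pt "-0.0015 -0.018 0 0.01" --pt "-0.005 -0.055 0 0.03" --pt "-0.008 -0.095 0 0.05" --pt "-0.011 -0.13 0 0.07" --pt "-0.0125 -0.1465 0 0.079"

```text
time: 25.45
ee_pos: [0.512, -0.0524, 0.0956]
tcp_rot: [-179.7, 0.0, -173.3]
wrist_force: [-1.1, 1.3, -6.7]
opening: 0.0377
grasp_force: 41.4
```

Call:
arm_command --pt "0 0 0 0" --pt "0 0 0.005 0" --pt "0 0 0.015 0" --pt "0 0 0.025 0" --pt "0 0 0.03 0"

```text
time: 25.95
ee_pos: [0.5105, -0.0493, 0.0632]
tcp_rot: [-179.7, -0.1, -173.1]
wrist_force: [-0.3, 1.2, -6.0]
opening: 0.0376
grasp_force: 41.5
```

Run:
```python
from h import *
o=bot.get_obs(); print(o["time"],o["wrist_force"],o["opening"],o["ee_pos"],o["tcp_rot"])
c=Cam("wrist"); cv2.imwrite("pics/w10.png",cv2.resize(c.img,None,fx=1.5,fy=1.5,interpolation=cv2.INTER_CUBIC)); np.savez("c5.npz",p=c.p,R=c.R.as_matrix())
o=bot.get_obs(); print(o["ee_pos"],o["tcp_rot"])
```

```text
25.95 [-0.29709456  1.1966365  -6.03440181] 0.037627343116770406 [ 0.51052987 -0.04927081  0.06318361] [-1.79749806e+02 -1.43332282e-01 -1.73131427e+02]
[ 0.51031662 -0.04938525  0.06274035] [-179.757271     -0.18238887 -173.14425481]
```

View pics/w10.png

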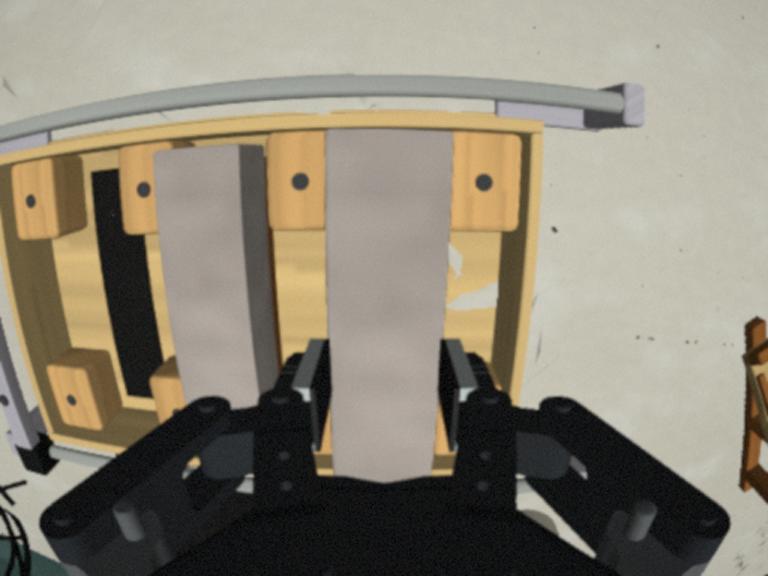

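Run:
```python
from tray import *
c=Cam("wrist"); d=np.load("c5.npz"); c.p=d["p"]; c.R=R.from_matrix(d["R"])
L=[((-.092,.146,.051),(542,122)),((-.063,.04,.04),(300,181)),((-.063,.12175,.04),(484,182)),((-.063,-.04,.04),(143,189)),((-.063,-.12175,.04),(31,201)),((-.075,-.062,.009),(118,171)),((-.075,-.098,.009),(93,173))]
v=fit(c,L,(.5215,-.1295,.068))
Rz=rot([0,0,v[2]*100]); print("lane+80",Rz.apply([0,.08,0])+[v[0],v[1],0])
# held prism: its far edge at top z=.098
far=c.at((388/1.5,128/1.5),.0975); print("far edge in tray",Rz.inv().apply(far-[v[0],v[1],0]))
print("tcp in tray",Rz.inv().apply(np.array([.5104,-.0493,0])-[v[0],v[1],0]))
m=c.at((388/1.5,300/1.5),.0975);print(Rz.inv().apply(m-[v[0],v[1],0]))
print("prism1 top mid",Rz.inv().apply(c.at((210/1.5,150/1.5),.065)-[v[0],v[1],0]))
```

```text
[ 0.5234 -0.1268  0.0683] [[3.2, -1.7], [-0.7, 1.2], [-0.4, 0.8], [-0.8, 1.6], [-2.1, 1.3], [17.8, -4.4], [-5.2, -0.7]]
lane+80 [ 0.51390281 -0.04737891  0.        ]
far edge in tray [-0.08312598  0.07887473  0.0975    ]
tcp in tray [-0.00370648  0.07850928  0.        ]
[-0.02793163  0.07901448  0.0975    ]
prism1 top mid [-0.07909848  0.00824934  0.065     ]
```

Call:
arm_command --pt "-0.003 0.001 0.005 0" --pt "-0.003 0.001 0.013 0" --pt "-0.003 0.001 0.022 0" --pt "-0.003 0.001 0.031 0" --pt "-0.003 0.001 0.038 0"

```text
time: 26.55
ee_pos: [0.5138, -0.0489, 0.0256]
tcp_rot: [-179.7, -0.1, -173.2]
wrist_force: [0.3, -0.3, -5.4]
opening: 0.038
grasp_force: 41.5
```

Call:
arm_command --pt "0 0 0.003 0" --pt "0 0 0.006 0" --pt "0 0 0.008 0" --pt "0 0 0.0095 0" --pt "0 0 0.0095 0"

```text
time: 27.05
ee_pos: [0.5142, -0.0489, 0.0174]
tcp_rot: [-179.7, -0.0, -173.2]
wrist_force: [-0.0, -0.0, -6.0]
opening: 0.0379
grasp_force: 41.5
```

Call:
arm_command --pt "0 0 0.001 0" --pt "0 0 0.002 0" --pt "0 0 0.003 0" --pt "0 0 0.004 0" --pt "0 0 0.004 0"

```text
time: 27.55
ee_pos: [0.5144, -0.0489, 0.0142]
tcp_rot: [-179.7, 0.0, -173.2]
wrist_force: [-4.0, 0.6, 3.3]
opening: 0.0378
grasp_force: 43.0
```

Call:
arm_command --pt "0 0 0 0" --pt "0 0 0 0" --pt "0 0 0 0" --pt "0 0 -0.02 0" --pt "0 0 -0.06 0" --hand 0.062

```text
time: 28.05
ee_pos: [0.5124, -0.0485, 0.0713]
tcp_rot: [-179.8, -0.3, -173.2]
wrist_force: [1.7, -0.6, -0.8]
opening: 0.0621
grasp_force: 0.0
```

Call:
arm_command --pt "0 0 -0.03 0" --pt "0 -0.02 -0.05 0" --pt "0 -0.045 -0.05 0" --pt "0.001 -0.07 -0.05 0" --pt "0.001 -0.08 -0.05 0" --hand 0.068

```text
time: 28.55
ee_pos: [0.523, -0.1296, 0.1239]
tcp_rot: [-179.7, -0.0, -173.3]
wrist_force: [-0.1, 0.9, -0.4]
opening: 0.0682
grasp_force: 0.0
```

Run:
```python
from h import *
o=bot.get_obs(); print(o["time"],o["wrist_force"],o["opening"],o["ee_pos"],o["tcp_rot"])
c=Cam("wrist")
print(c.mark("prism_1_mid",.045),c.mark("prism_1_mid",.029),c.mark("mat_1",.006))
cv2.imwrite("pics/w11.png",c.img); np.savez("c6.npz",p=c.p,R=c.R.as_matrix())
```

```text
28.55 [-0.12134621  0.89027221 -0.40945784] 0.06817084125000454 [ 0.52299128 -0.12964358  0.12389287] [-1.79694246e+02 -6.83216297e-03 -1.73273816e+02]
[([0.52, -0.1276], [260.0, 181.0], 0.97)] [([0.5243, -0.1269], [260.0, 181.0], 0.97)] [([0.5313, -0.2086], [180.0, 173.0], 0.81)]
```

Call:
arm_command --pt "0.001 0.001 0.03 0" --pt "0.0015 0.0015 0.06 0" --pt "0.0015 0.0015 0.08 0" --pt "0.0015 0.0015 0.09 0" --pt "0.0015 0.0015 0.094 0"

```text
time: 29.25
ee_pos: [0.5206, -0.1262, 0.029]
tcp_rot: [-179.8, -0.1, -173.1]
wrist_force: [0.4, 0.1, -0.6]
opening: 0.0678
grasp_force: 0.0
```

Call:
arm_command --pt "0 0 0 0" --pt "0 0 0 0" --pt "0 0 0 0" --pt "0 0 0 0" --pt "0 0 0 0" --hand 0.034 --grip_force 40

```text
time: 29.75
ee_pos: [0.5218, -0.1268, 0.0313]
tcp_rot: [-179.7, 0.1, -173.2]
wrist_force: [-1.5, 4.0, 5.7]
opening: 0.0373
grasp_force: 39.8
```

Call:
arm_command --pt "0 0 -0.003 0" --pt "0 0 -0.01 0" --pt "0 0 -0.025 0" --pt "0 0 -0.04 0" --pt "0 0 -0.05 0"

```text
time: 30.25
ee_pos: [0.5217, -0.1271, 0.0821]
tcp_rot: [-179.7, 0.1, -173.2]
wrist_force: [0.2, -0.3, -6.2]
opening: 0.0372
grasp_force: 41.1
```

Call:
arm_command --pt "0 0 -0.005 0" --pt "-0.001 -0.02 -0.005 0" --pt "-0.002 -0.045 -0.005 0" --pt "-0.003 -0.068 -0.005 0" --pt "-0.003 -0.081 -0.005 0"

```text
time: 30.75
ee_pos: [0.5337, -0.2083, 0.085]
tcp_rot: [-179.7, -0.1, -173.2]
wrist_force: [0.8, 0.4, -5.9]
opening: 0.0368
grasp_force: 41.3
```

Call:
arm_command --pt "0 0 0 0" --pt "0 0 0 0" --pt "0 0 0.01 0" --pt "0 0 0.018 0" --pt "0 0 0.022 0"

```text
time: 31.25
ee_pos: [0.533, -0.2062, 0.0616]
tcp_rot: [-179.8, -0.1, -173.2]
wrist_force: [-1.2, -0.1, -6.3]
opening: 0.0369
grasp_force: 41.2
```

Run:
```python
from h import *
o=bot.get_obs(); print(o["time"],o["wrist_force"],o["opening"],o["ee_pos"],o["tcp_rot"])
c=Cam("wrist")
print(c.mark("prism_1_mid",.073),c.mark("prism_1_mid",.029)[-1:],c.mark("riser",.006),c.mark("mat_1",.006),c.mark("tray",0), c.mark("bar_grip",.087))
cv2.imwrite("pics/w12.png",c.img); np.savez("c7.npz",p=c.p,R=c.R.as_matrix())
```

```text
31.25 [-1.24766386 -0.12313346 -6.26722822] 0.036925821511092596 [ 0.53297069 -0.20620177  0.06156972] [-1.79776387e+02 -1.28705759e-01 -1.73157262e+02]
[([0.5336, -0.205], [259.0, 228.0], 0.68)] [([0.5532, -0.2023], [259.0, 228.0], 0.68)] [([0.5218, -0.1274], [353.0, 190.0], 0.75)] [] [] [([0.541, -0.2858], [122.0, 231.0], 0.94)]
```

Call:
arm_command --pt "0 -0.0005 0.008 0" --pt "0 -0.0005 0.017 0" --pt "0 -0.0005 0.026 0" --pt "0 -0.0005 0.034 0" --pt "0 -0.0005 0.038 0"

```text
time: 32.1
ee_pos: [0.533, -0.2075, 0.0236]
tcp_rot: [-179.8, -0.1, -173.2]
wrist_force: [0.2, 0.8, -5.9]
opening: 0.0371
grasp_force: 41.3
```

Call:
arm_command --pt "0 0 0.002 0" --pt "0 0 0.004 0" --pt "0 0 0.006 0" --pt "0 0 0.008 0" --pt "0 0 0.008 0"

```text
time: 32.6
ee_pos: [0.5336, -0.2077, 0.017]
tcp_rot: [-179.7, -0.0, -173.2]
wrist_force: [-0.4, 0.4, -7.1]
opening: 0.0369
grasp_force: 41.3
```

Call:
arm_command --pt "0 0 0.001 0" --pt "0 0 0.0015 0" --pt "0 0 0.002 0" --pt "0 0 0.0025 0" --pt "0 0 0.0025 0"

```text
time: 33.1
ee_pos: [0.5338, -0.2078, 0.0154]
tcp_rot: [-179.7, -0.0, -173.2]
wrist_force: [-3.4, 1.3, 3.3]
opening: 0.0367
grasp_force: 44.0
```

Run:
```python
from h import *
plan((.533,-.2078,.15,-173.2,1),(.52,.1,.19,-161.5,2),(.507,.3895,.19,-149.7,2))
```

```text
from [ 0.5338 -0.2078  0.0154] -173.2 q [-21.   8.  -7.  75.  -0. -28.]
  call end: [0.0008, 0.0001, -0.1346] 0.0001
  call end: [-0.0118, 0.1536, -0.02] -0.1021
  call end: [-0.0274, 0.1516, -0.02] -0.1021
  call end: [-0.0398, 0.1393, 0.0] -0.103
  call end: [-0.0539, 0.1345, 0.0] -0.103
```

Call:
arm_command --pt "0 0 0 0" --pt "0 0 0 0" --pt "0 0 0 0" --pt "0 0 -0.02 0" --pt "0 0 -0.06 0" --hand 0.062

```text
time: 33.6
ee_pos: [0.532, -0.2068, 0.0723]
tcp_rot: [-179.9, -0.3, -173.2]
wrist_force: [0.3, -0.9, 0.1]
opening: 0.062
grasp_force: 0.0
```

Call:
arm_command --pt "0 0 -0.04 0" --pt "0 0.02 -0.075 -0.01" --pt "-0.003 0.06 -0.1 -0.035" --pt "-0.007 0.107 -0.113 -0.07" --pt "-0.012 0.1535 -0.115 -0.102" --hand 0.075

```text
time: 34.1
ee_pos: [0.5281, -0.0519, 0.1913]
tcp_rot: [-179.7, 0.1, -167.3]
wrist_force: [1.4, -0.2, 0.3]
opening: 0.075
grasp_force: 0.0
```

Call:
arm_command --pt "-0.005 0.03 0 -0.02" --pt "-0.011 0.06 0 -0.04" --pt "-0.016 0.09 0 -0.06" --pt "-0.022 0.12 0 -0.08" --pt "-0.0275 0.1515 0 -0.102"

```text
time: 34.6
ee_pos: [0.5211, 0.102, 0.1883]
tcp_rot: [-179.7, -0.1, -161.5]
wrist_force: [-0.2, -0.1, -0.3]
opening: 0.0753
grasp_force: 0.0
```

Call:
arm_command --pt "-0.008 0.028 0 -0.02" --pt "-0.016 0.056 0 -0.04" --pt "-0.024 0.084 0 -0.06" --pt "-0.032 0.112 0 -0.08" --pt "-0.04 0.1395 0 -0.103"

```text
time: 35.1
ee_pos: [0.5148, 0.2471, 0.1876]
tcp_rot: [-179.7, -0.1, -155.6]
wrist_force: [0.4, -1.1, 0.8]
opening: 0.0751
grasp_force: 0.0
```

Call:
arm_command --pt "-0.013 0.03 0 -0.02" --pt "-0.025 0.063 0 -0.05" --pt "-0.038 0.095 0 -0.08" --pt "-0.049 0.123 0 -0.098" --pt "-0.054 0.1345 0 -0.103"

```text
time: 35.6
ee_pos: [0.508, 0.393, 0.1862]
tcp_rot: [-179.8, -0.2, -149.6]
wrist_force: [-0.3, -0.2, -0.1]
opening: 0.0753
grasp_force: 0.0
```

Run:
```python
from h import *
o=bot.get_obs(); print(o["time"],o["q"],o["ee_pos"],o["tcp_rot"])
c=Cam("wrist")
print(c.mark("slab_mid",.0755),c.mark("rack",0))
cv2.imwrite("pics/w13.png",c.img); np.savez("c8.npz",p=c.p,R=c.R.as_matrix())
print(np.round(bot.get_obs()["ee_pos"],4))
```

```text
35.6 [37.82639326 18.17124645 23.85497548 95.8614016  -0.2022159   7.39110164] [0.5079863  0.39299754 0.18615624] [-1.79776608e+02 -1.50183017e-01 -1.49564688e+02]
[([0.5075, 0.3911], [256.0, 175.0], 0.61), ([0.5076, 0.3921], [256.0, 175.0], 0.37)] [([0.5424, 0.3522], [215.0, 168.0], 0.94)]
[0.5084 0.3906 0.1864]
```

Call:
arm_command --pt "0 0 0.03 0" --pt "0 0 0.06 0" --pt "0 0 0.09 0" --pt "0 0 0.105 0" --pt "0 0 0.112 0" --hand 0.06

```text
time: 36.25
ee_pos: [0.5083, 0.3886, 0.0737]
tcp_rot: [-179.7, -0.2, -149.8]
wrist_force: [-1.0, -0.5, 0.0]
opening: 0.0599
grasp_force: 0.0
```

Call:
arm_command --pt "0 0 0.002 0" --pt "0 0 0.004 0" --pt "0 0 0.006 0" --pt "0 0 0.007 0" --pt "0 0 0.007 0"

```text
time: 36.75
ee_pos: [0.5085, 0.3902, 0.0681]
tcp_rot: [-179.8, -0.1, -149.7]
wrist_force: [0.8, 1.1, 0.3]
opening: 0.06
grasp_force: 0.0
```

Call:
arm_command --pt "0 0 0 0" --pt "0 0 0 0" --pt "0 0 0 0" --pt "0 0 0 0" --pt "0 0 0 0" --hand 0.034 --grip_force 30

```text
time: 37.25
ee_pos: [0.5084, 0.39, 0.0677]
tcp_rot: [-179.8, -0.1, -149.7]
wrist_force: [0.7, 0.3, 0.2]
opening: 0.0341
grasp_force: 0.0
```

Call:
arm_command --pt "0 0 0 0" --pt "0 0 0 0" --pt "0 0 0.003 0" --pt "0 0 0.007 0" --pt "0 0 0.01 0" --hand 0.06

```text
time: 37.75
ee_pos: [0.5082, 0.3898, 0.0571]
tcp_rot: [-179.8, -0.2, -149.7]
wrist_force: [0.5, -0.1, 0.3]
opening: 0.0599
grasp_force: 0.0
```

Call:
arm_command --pt "0 0 0.002 0" --pt "0 0 0.004 0" --pt "0 0 0.006 0" --pt "0 0 0.008 0" --pt "0 0 0.008 0"

```text
time: 38.25
ee_pos: [0.5083, 0.3898, 0.0494]
tcp_rot: [-179.8, -0.2, -149.7]
wrist_force: [-0.1, -0.3, 0.6]
opening: 0.06
grasp_force: 0.0
```

Call:
arm_command --pt "0 0 0 0" --pt "0 0 0 0" --pt "0 0 0 0" --pt "0 0 0 0" --pt "0 0 0 0" --hand 0.034 --grip_force 30

```text
time: 38.75
ee_pos: [0.5085, 0.3901, 0.0502]
tcp_rot: [-179.8, -0.1, -149.7]
wrist_force: [-1.3, 1.1, 6.0]
opening: 0.0393
grasp_force: 31.2
```

Call:
arm_command --pt "0 0 -0.003 0" --pt "0 0 -0.006 0" --pt "0 0 -0.012 0" --pt "0 0 -0.02 0" --pt "0 0 -0.03 0" --grip_force 35

```text
time: 39.25
ee_pos: [0.5084, 0.3899, 0.0802]
tcp_rot: [-179.8, -0.2, -149.7]
wrist_force: [-0.4, -0.3, -2.0]
opening: 0.0388
grasp_force: 35.7
```

Run:
```python
from h import *
o=bot.get_obs(); print(o["time"],o["wrist_force"],o["opening"],o["grasp_force"],o["torque"],o["tcp_rot"])
plan((.5085,.3901,.17,-149.7,1),(.46,.14,.15,-170,2),(.46,.14,.08,-170,1))
```

```text
39.25 [-0.42362737 -0.25122402 -2.03293502] 0.038771056247468134 35.68793679913142 [-0.00531326  0.0182491  -0.01059664] [-1.79752917e+02 -1.70013355e-01 -1.49713040e+02]
from [0.5084 0.3899 0.0802] -149.71 q [38. 17. 11. 84. -0.  7.]
  call end: [-0.0002, 0.0001, -0.0898] -0.0002
  call end: [0.084, -0.0957, 0.01] 0.1772
  call end: [0.0658, -0.109, 0.01] 0.1772
  call end: [0.0, -0.0, 0.07] -0.0
```

Call:
arm_command --pt "0 0 -0.015 0" --pt "0 0 -0.035 0" --pt "0 0 -0.055 0" --pt "0 0 -0.075 0" --pt "0 0 -0.09 0"

```text
time: 39.75
ee_pos: [0.5087, 0.3907, 0.1726]
tcp_rot: [-179.8, -0.0, -149.7]
wrist_force: [0.6, -0.4, -1.8]
opening: 0.0392
grasp_force: 35.7
```

Call:
arm_command --pt "0.01 -0.012 0.0 0.03" --pt "0.028 -0.03 0.002 0.065" --pt "0.046 -0.052 0.005 0.1" --pt "0.065 -0.074 0.008 0.14" --pt "0.084 -0.0957 0.01 0.177"

```text
time: 40.25
ee_pos: [0.484, 0.2644, 0.1615]
tcp_rot: [-179.7, -0.0, -159.9]
wrist_force: [-0.5, 0.0, -2.5]
opening: 0.0387
grasp_force: 35.7
```

Call:
arm_command --pt "0.015 -0.025 0.002 0.04" --pt "0.031 -0.05 0.005 0.08" --pt "0.046 -0.076 0.008 0.12" --pt "0.058 -0.099 0.01 0.16" --pt "0.066 -0.112 0.01 0.177"

```text
time: 40.75
ee_pos: [0.4607, 0.136, 0.1522]
tcp_rot: [-179.7, 0.0, -170.1]
wrist_force: [0.9, -0.2, -3.2]
opening: 0.0391
grasp_force: 35.8
```

Call:
arm_command --pt "0 0 0.01 0" --pt "0 0 0.035 0" --pt "0 0 0.065 0" --pt "0 0 0.09 0" --pt "0 0 0.105 0"

```text
time: 41.25
ee_pos: [0.46, 0.1376, 0.0439]
tcp_rot: [-179.7, -0.2, -169.9]
wrist_force: [-0.6, 0.1, -2.4]
opening: 0.0388
grasp_force: 35.7
```

Run:
```python
from h import *
o=bot.get_obs(); print(o["time"],o["wrist_force"],o["opening"],o["ee_pos"],o["tcp_rot"])
c=Cam("wrist"); cv2.imwrite("pics/w14.png",c.img); np.savez("c9.npz",p=c.p,R=c.R.as_matrix())
print(c.mark("slab_mid",o["ee_pos"][2]+.025))
```

```text
41.25 [-0.60870215  0.10059628 -2.4314608 ] 0.03878778740487332 [0.46003936 0.13756678 0.04388194] [-1.79729417e+02 -1.69029792e-01 -1.69911475e+02]
[([0.4575, 0.1381], [259.0, 232.0], 0.97)]
```

Call:
arm_command --pt "0 0 0.005 0" --pt "0 0 0.01 0" --pt "0 0 0.014 0" --pt "0 0 0.017 0" --pt "-0.001 0 0.02 0"

```text
time: 41.85
ee_pos: [0.4619, 0.1371, 0.026]
tcp_rot: [-179.7, -0.0, -170.0]
wrist_force: [-0.5, -0.4, -3.2]
opening: 0.0391
grasp_force: 35.9
```

Call:
arm_command --pt "-0.002 0 0.003 0" --pt "-0.004 0 0.006 0" --pt "-0.006 0 0.01 0" --pt "-0.008 0 0.014 0" --pt "-0.01 0 0.018 0" --grip_force 28

```text
time: 42.35
ee_pos: [0.4726, 0.1389, 0.0083]
tcp_rot: [-179.7, 0.1, -170.0]
wrist_force: [4.2, 3.1, 3.4]
opening: 0.0392
grasp_force: 36.9
```

Call:
arm_command --pt "-0.002 0 0.003 0" --pt "-0.004 0 0.006 0" --pt "-0.0055 0 0.009 0" --pt "-0.007 0 0.012 0" --pt "-0.008 0 0.015 0"

```text
time: 42.85
ee_pos: [0.4794, 0.14, -0.0075]
tcp_rot: [-179.7, -0.1, -170.0]
wrist_force: [2.0, 0.9, 2.3]
opening: 0.0388
grasp_force: 37.1
```

Run:
```python
from h import *
o=bot.get_obs(); print(o["time"],o["wrist_force"],o["opening"],o["ee_pos"],o["torque"])
c=Cam("wrist"); cv2.imwrite("pics/w15.png",c.img)
g=cv2.cvtColor(c.img,cv2.COLOR_BGR2GRAY)[40:330,257].astype(int); dd=np.abs(g[3:]-g[:-3]); print([(i+41,int(dd[i])) for i in range(len(dd)) if dd[i]>18])
for r in (150,):
  h=cv2.cvtColor(c.img,cv2.COLOR_BGR2GRAY)[r,180:340].astype(int); dd=np.abs(h[3:]-h[:-3]); print(r,[(i+181,int(dd[i])) for i in range(len(dd)) if dd[i]>18])
```

```text
42.85 [1.9921446  0.87193342 2.25737279] 0.03882813704109083 [ 0.47944588  0.13997637 -0.00746131] [-0.00235322 -0.07757993  0.02393816]
[(62, 36), (63, 45), (64, 33), (319, 30), (320, 77), (321, 96), (322, 70), (323, 26)]
150 [(213, 33), (214, 48), (215, 39), (297, 47), (298, 57), (299, 45)]
```

Call:
arm_command --pt "-0.001 0 0.002 0" --pt "-0.002 0 0.004 0" --pt "-0.002 0 0.0055 0" --pt "-0.0025 0 0.007 0" --pt "-0.0025 0 0.007 0"

```text
time: 43.4
ee_pos: [0.482, 0.1404, -0.0142]
tcp_rot: [-179.7, -0.1, -170.0]
wrist_force: [1.9, 0.2, 1.6]
opening: 0.0386
grasp_force: 37.1
```

Call:
arm_command --pt "0 0 0.001 0" --pt "0 0 0.002 0" --pt "0 0 0.002 0" --pt "0 0 0.002 0" --pt "0 0 0.002 0" --hand 0.06

```text
time: 43.9
ee_pos: [0.4819, 0.1404, -0.016]
tcp_rot: [-179.7, -0.1, -170.0]
wrist_force: [0.7, -0.1, -0.5]
opening: 0.0598
grasp_force: 0.0
```

Run:
```python
from h import *
o=bot.get_obs(); print(o["time"],o["wrist_force"],o["opening"],o["ee_pos"])
c=Cam("wrist"); cv2.imwrite("pics/w16.png",c.img)
print(c.mark("slab_mid",.012),bot.find_in("wrist","slab")[:2])
Rt=rot(o["tcp_rot"])
g=cv2.cvtColor(c.img,cv2.COLOR_BGR2GRAY).astype(int)
for col in (245,257,270):
  q=g[40:330,col]; dd=np.abs(q[3:]-q[:-3]); r=[i+41.5 for i in range(len(dd)) if dd[i]>25]; print(col,r, np.round(Rt.inv().apply(c.at((col,r[0]+.5),.024)-o["ee_pos"]),4))
for row in (100,160,200):
  q=g[row,180:340]; dd=np.abs(q[3:]-q[:-3]); r=[i+181.5 for i in range(len(dd)) if dd[i]>25]; print(row,r,[np.round(Rt.inv().apply(c.at((x,row),.024)-o["ee_pos"]),4).tolist() for x in (r[0],r[-1])])
```

```text
43.9 [ 0.70662919 -0.07918758 -0.52509432] 0.05981117157503888 [ 0.48193818  0.1404272  -0.01601997]
[([0.4726, 0.1394], [259.0, 223.0], 0.83)] [{'location': [253.4, 181.7], 'confidence': 0.72}]
245 [59.5, 60.5, 61.5, 318.5, 319.5, 320.5, 321.5] [ 0.0908 -0.0058 -0.0399]
257 [59.5, 60.5, 61.5, 319.5, 320.5, 321.5, 322.5, 323.5] [ 0.0908 -0.0005 -0.0399]
270 [59.5, 60.5, 61.5, 317.5, 318.5, 319.5, 320.5] [ 0.0908  0.0052 -0.04  ]
100 [210.5, 211.5, 212.5, 299.5, 300.5, 301.5] [[0.0731, -0.0212, -0.0399], [0.0731, 0.0192, -0.04]]
160 [212.5, 213.5, 214.5, 297.5, 298.5, 299.5] [[0.0457, -0.0209, -0.0399], [0.0458, 0.019, -0.0401]]
200 [213.5, 214.5, 215.5, 296.5, 297.5, 298.5] [[0.0264, -0.0212, -0.0399], [0.0265, 0.0192, -0.0401]]
```

Call:
arm_command --pt "0.003 -0.0005 0 0" --pt "0.006 -0.001 0 0" --pt "0.01 -0.001 0.001 0" --pt "0.01 -0.001 0.002 0" --pt "0.01 -0.001 0.0025 0"

```text
time: 44.55
ee_pos: [0.4722, 0.1377, -0.0186]
tcp_rot: [-179.7, -0.0, -170.0]
wrist_force: [-0.4, 0.2, 0.1]
opening: 0.0601
grasp_force: 0.0
```

Call:
arm_command --pt "0 0 0 0" --pt "0 0 0 0" --pt "0 0 0 0" --pt "0 0 0 0" --pt "0 0 0 0" --hand 0.034 --grip_force 35

```text
time: 45.05
ee_pos: [0.4725, 0.1378, -0.0182]
tcp_rot: [-179.7, -0.0, -170.0]
wrist_force: [-0.6, 0.6, 3.6]
opening: 0.039
grasp_force: 36.3
```

Call:
arm_command --pt "0 0 -0.003 0" --pt "0 0 -0.008 0" --pt "0 0 -0.016 0" --pt "0 0 -0.026 0" --pt "0 0 -0.036 0"

```text
time: 45.55
ee_pos: [0.4724, 0.1379, 0.0185]
tcp_rot: [-179.7, -0.0, -170.0]
wrist_force: [0.7, 0.4, -2.3]
opening: 0.0391
grasp_force: 35.7
```

Run:
```python
from h import *
plan((.4724,.1379,.068,-170,1),(.5225,-.128,.068,-173.2,2))
```

```text
from [0.4724 0.1379 0.0185] -169.99 q [ 16.  -2. -18.  75.  -0.   6.]
  call end: [-0.0, 0.0, -0.0495] 0.0002
  call end: [-0.0016, -0.1353, -0.0] 0.0279
  call end: [-0.0054, -0.1352, -0.0] 0.0279
```

Call:
arm_command --pt "0 0 -0.01 0" --pt "0 0 -0.025 0" --pt "0 0 -0.04 0" --pt "0 0 -0.052 0" --pt "0 0 -0.055 0"

```text
time: 46.05
ee_pos: [0.4732, 0.1384, 0.0746]
tcp_rot: [-179.7, 0.1, -170.0]
wrist_force: [-0.9, 0.4, -3.1]
opening: 0.0387
grasp_force: 35.7
```

Call:
arm_command --pt "0 -0.015 0 0.004" --pt "0 -0.043 0 0.01" --pt "-0.001 -0.073 0 0.015" --pt "-0.001 -0.104 0 0.022" --pt "-0.0015 -0.1353 0 0.028"

```text
time: 46.55
ee_pos: [0.4972, 0.0041, 0.0729]
tcp_rot: [-179.7, -0.1, -171.6]
wrist_force: [0.0, 0.5, -2.7]
opening: 0.0388
grasp_force: 35.8
```

Call:
arm_command --pt "-0.001 -0.031 0 0.006" --pt "-0.002 -0.062 0 0.012" --pt "-0.004 -0.093 0 0.018" --pt "-0.005 -0.12 0 0.024" --pt "-0.0055 -0.1353 0 0.028"

```text
time: 47.05
ee_pos: [0.5224, -0.1297, 0.0734]
tcp_rot: [-179.7, -0.1, -173.3]
wrist_force: [-0.0, 0.3, -2.6]
opening: 0.0387
grasp_force: 35.9
```

Call:
arm_command --pt "0 0 0 0" --pt "0 0 0 0" --pt "0 0 0.003 0" --pt "0 0 0.006 0" --pt "0 0 0.01 0"

```text
time: 47.55
ee_pos: [0.5225, -0.1272, 0.0635]
tcp_rot: [-179.7, -0.0, -173.1]
wrist_force: [0.2, 1.1, -2.7]
opening: 0.0389
grasp_force: 36.0
```

Run:
```python
from h import *
o=bot.get_obs(); print(o["time"],o["wrist_force"],o["opening"],o["ee_pos"],o["tcp_rot"])
c=Cam("wrist"); cv2.imwrite("pics/w17.png",c.img); np.savez("c10.npz",p=c.p,R=c.R.as_matrix())
print("slab",c.mark("slab_mid",o["ee_pos"][2]+.030)); print("prisms",c.mark("prism_1_mid",.029)); print("bar",c.mark("bar_grip",.087),"riser",c.mark("riser",.006))
```

```text
47.55 [ 0.23463091  1.06157518 -2.69050987] 0.03890747637557943 [ 0.52250026 -0.12721428  0.06354727] [-1.79724990e+02 -3.03891241e-02 -1.73135799e+02]
slab [([0.5225, -0.1283], [255.0, 240.0], 0.88)]
prisms [([0.5316, -0.2052], [155.0, 200.0], 0.58)]
bar [([0.5416, -0.2831], [31.0, 226.0], 0.65)] riser []
```

Call:
arm_command --pt "0 0 0.01 0" --pt "0 0 0.021 0" --pt "0 0 0.032 0" --pt "0 0 0.042 0" --pt "0 0 0.048 0"

```text
time: 48.3
ee_pos: [0.5218, -0.128, 0.0141]
tcp_rot: [-179.8, -0.1, -173.2]
wrist_force: [-0.5, -0.1, -2.9]
opening: 0.0389
grasp_force: 36.0
```

Call:
arm_command --pt "0 0 0.002 0" --pt "0 0 0.0035 0" --pt "0 0 0.005 0" --pt "0 0 0.006 0" --pt "0 0 0.0065 0"

```text
time: 48.8
ee_pos: [0.5227, -0.1282, 0.0094]
tcp_rot: [-179.7, -0.0, -173.2]
wrist_force: [-0.2, 0.1, -3.2]
opening: 0.0391
grasp_force: 36.0
```

Call:
arm_command --pt "0 0 0.001 0" --pt "0 0 0.0018 0" --pt "0 0 0.0025 0" --pt "0 0 0.003 0" --pt "0 0 0.003 0"

```text
time: 49.3
ee_pos: [0.5225, -0.1282, 0.0067]
tcp_rot: [-179.7, -0.0, -173.2]
wrist_force: [-2.8, 0.5, 3.6]
opening: 0.039
grasp_force: 36.6
```

Call:
arm_command --pt "0 0 0 0" --pt "0 0 0 0" --pt "0 0 0 0" --pt "0 0 -0.03 0" --pt "0 0 -0.075 0" --hand 0.06

```text
time: 49.8
ee_pos: [0.5208, -0.1274, 0.0795]
tcp_rot: [-179.8, -0.3, -173.2]
wrist_force: [1.1, -0.1, 0.2]
opening: 0.0601
grasp_force: 0.0
```

Call:
arm_command --pt "0 0 -0.045 0" --pt "0 0 -0.085 0" --pt "0 -0.02 -0.11 0" --pt "0 -0.04 -0.12 0" --pt "0 -0.06 -0.12 0"

```text
time: 50.3
ee_pos: [0.5306, -0.1877, 0.2039]
tcp_rot: [-179.6, 0.2, -173.2]
wrist_force: [0.7, 0.7, -0.3]
opening: 0.06
grasp_force: 0.0
```

Run:
```python
from h import *
o=bot.get_obs(); print(o["time"],o["ee_pos"],o["tcp_rot"])
c=Cam("wrist"); cv2.imwrite("pics/w18.png",c.img); np.savez("c11.npz",p=c.p,R=c.R.as_matrix())
print("slab",c.mark("slab_mid",.037)); print("prisms",c.mark("prism_1_mid",.029)); print("bar",c.mark("bar_grip",.087))
g=cv2.cvtColor(c.img,cv2.COLOR_BGR2GRAY)
# expected top-face outlines vs image gradient: find best z-height & offset per specimen
Rz=rot([0,0,6.83]); T=np.array([.5225,-.1283,0])
gx=cv2.magnitude(cv2.Sobel(g,cv2.CV_32F,1,0),cv2.Sobel(g,cv2.CV_32F,0,1))
for nm,y0 in(("+80",.08),("0",0),("-80",-.08)):
  best=[]
  for z in (.033,.041,.049,.057,.065):
   for dx in np.arange(-.008,.0081,.002):
    for dy in np.arange(-.006,.0061,.001):
     for a in (-2,-1,0,1,2):
      t=np.linspace(-1,1,60); L=np.r_[np.c_[.08*t,0*t+.02],np.c_[.08*t,0*t-.02],np.c_[0*t+.08,.02*t],np.c_[0*t-.08,.02*t]]
      q=rot([0,0,a]).apply(np.c_[L,0*L[:,0]])+[dx,y0+dy,z]
      uv=c.px(Rz.apply(q)+T).astype(np.float32); ok=uv[:,1]<235
      v=cv2.remap(gx,uv[ok,0],uv[ok,1],cv2.INTER_LINEAR).mean(); best.append((float(v),z,round(dx,3),round(dy,3),a))
  best.sort(reverse=True); print(nm,best[0],[max(b for b in best if b[1]==z)[0] for z in(.033,.041,.049,.057,.065)])
```

```text
50.3 [ 0.53056333 -0.18770581  0.20387004] [-1.79631894e+02  1.52663711e-01 -1.73171479e+02]
slab [([0.5226, -0.1273], [309.0, 163.0], 0.94), ([0.5676, -0.4564], [61.0, 170.0], 0.69)]
prisms [([0.5369, -0.2071], [241.0, 165.0], 0.62)]
bar [([0.5403, -0.2876], [161.0, 172.0], 0.77)]
+80 (164.2037811279297, 0.057, np.float64(0.002), np.float64(-0.006), -1) [130.91612243652344, 131.7876739501953, 150.66351318359375, 164.2037811279297, 141.0441131591797]
0 (179.84982299804688, 0.057, np.float64(-0.006), np.float64(-0.005), 0) [113.67174530029297, 108.03439331054688, 134.88221740722656, 179.84982299804688, 150.1306610107422]
-80 (149.77688598632812, 0.065, np.float64(-0.006), np.float64(-0.001), 0) [83.44495391845703, 87.0379867553711, 108.10562133789062, 118.93573760986328, 149.77688598632812]
```

Call:
arm_command --pt "0 -0.03 0 0" --pt "0 -0.06 0.01 0" --pt "0 -0.085 0.03 0" --pt "0 -0.1 0.055 0" --pt "0 -0.1 0.08 0"

```text
time: 51.0
ee_pos: [0.5414, -0.2873, 0.1206]
tcp_rot: [-179.7, -0.1, -173.3]
wrist_force: [-0.7, 0.1, -0.5]
opening: 0.06
grasp_force: 0.0
```

Call:
arm_command --pt "0 0 0.015 0" --pt "0 0 0.03 0" --pt "0 0 0.045 0" --pt "0 0 0.055 0" --pt "0 0 0.058 0"

```text
time: 51.5
ee_pos: [0.5412, -0.2863, 0.063]
tcp_rot: [-179.8, -0.1, -173.2]
wrist_force: [0.1, -0.5, -0.0]
opening: 0.0603
grasp_force: 0.0
```

Call:
arm_command --pt "0 0 0 0" --pt "0 0 0 0" --pt "0 0 0 0" --pt "0 0 0 0" --pt "0 0 0 0" --hand 0.012 --grip_force 25

```text
time: 52.0
ee_pos: [0.5419, -0.2871, 0.065]
tcp_rot: [-179.7, 0.0, -173.2]
wrist_force: [0.2, 0.5, 4.8]
opening: 0.0167
grasp_force: 24.8
```

Call:
arm_command --pt "0 0 0 0" --pt "0 0 0 0" --pt "0 0 0.002 0" --pt "0 0 0.005 0" --pt "0 0 0.008 0" --hand 0.035

```text
time: 52.5
ee_pos: [0.5413, -0.2868, 0.0555]
tcp_rot: [-179.7, -0.1, -173.2]
wrist_force: [0.2, 0.1, -0.5]
opening: 0.0349
grasp_force: 0.0
```

Call:
arm_command --pt "0 0 0 0" --pt "0 0 0 0" --pt "0 0 0 0" --pt "0 0 0 0" --pt "0 0 0 0" --hand 0.012 --grip_force 25

```text
time: 53.0
ee_pos: [0.5412, -0.2868, 0.0555]
tcp_rot: [-179.7, -0.1, -173.2]
wrist_force: [-1.1, -0.6, -5.5]
opening: 0.0172
grasp_force: 27.5
```

Call:
arm_command --pt "0 0.003 0 0" --pt "0 0.01 0 0" --pt "0 0.02 0 0" --pt "0 0.032 0 0" --pt "0 0.045 0 0"

```text
time: 53.5
ee_pos: [0.5358, -0.2409, 0.0555]
tcp_rot: [-179.7, -0.1, -173.2]
wrist_force: [0.9, -1.8, -9.6]
opening: 0.0168
grasp_force: 27.0
```

Call:
arm_command --pt "0 0.02 0 0" --pt "0 0.043 0 0" --pt "0 0.067 0 0" --pt "0 0.092 0 0" --pt "0 0.115 0 0"

```text
time: 54.0
ee_pos: [0.5223, -0.1258, 0.0555]
tcp_rot: [-179.7, 0.0, -173.2]
wrist_force: [2.9, -3.0, -9.1]
opening: 0.0172
grasp_force: 27.2
```

Call:
arm_command --pt "0 0.025 0 0" --pt "0 0.05 0 0" --pt "0 0.075 0 0" --pt "0 0.1 0 0" --pt "0 0.12 0 0"

```text
time: 54.5
ee_pos: [0.5083, -0.0065, 0.0555]
tcp_rot: [-179.7, 0.1, -173.1]
wrist_force: [4.1, -1.2, -6.2]
opening: 0.0171
grasp_force: 27.4
```

Call:
arm_command --pt "0 0.012 0 0" --pt "0 0.022 0 0" --pt "0 0.03 0 0" --pt "0 0.036 0 0" --pt "0 0.04 0 0"

```text
time: 55.0
ee_pos: [0.5038, 0.0311, 0.0554]
tcp_rot: [-179.7, 0.0, -173.2]
wrist_force: [-1.1, -2.0, 7.0]
opening: 0.0173
grasp_force: 29.0
```

Call:
arm_command --pt "0 0.002 0 0" --pt "0 0.004 0 0" --pt "0 0.005 0 0" --pt "0 0.006 0 0" --pt "0 0.006 0 0"

```text
time: 55.5
ee_pos: [0.5032, 0.0368, 0.0554]
tcp_rot: [-179.7, 0.0, -173.2]
wrist_force: [-2.1, -1.4, 7.2]
opening: 0.0172
grasp_force: 29.0
```

Call:
arm_command --pt "0 0.001 0 0" --pt "0 0.002 0 0" --pt "0 0.003 0 0" --pt "0 0.003 0 0" --pt "0 0.003 0 0"

```text
time: 56.0
ee_pos: [0.5028, 0.0397, 0.0554]
tcp_rot: [-179.7, 0.0, -173.2]
wrist_force: [-1.2, -0.9, 6.4]
opening: 0.017
grasp_force: 29.0
```

Not at the stop yet; creep on.

Call:
arm_command --pt "0 0.001 0 0" --pt "0 0.002 0 0" --pt "0 0.003 0 0" --pt "0 0.003 0 0" --pt "0 0.003 0 0"

```text
time: 56.5
ee_pos: [0.5027, 0.0404, 0.0554]
tcp_rot: [-179.5, 0.0, -173.3]
wrist_force: [-0.8, -13.7, 6.4]
opening: 0.0173
grasp_force: 28.9
```

Call:
arm_command --pt "0 0.001 0 0" --pt "0 0.002 0 0" --pt "0 0.0025 0 0" --pt "0 0.0025 0 0" --pt "0 0.0025 0 0"

```text
time: 57.0
ee_pos: [0.5027, 0.0404, 0.0554]
tcp_rot: [-179.2, 0.0, -173.4]
wrist_force: [1.2, -27.0, 5.9]
opening: 0.0173
grasp_force: 29.0
```

Call:
arm_command --pt "0 -0.002 0 0" --pt "0 -0.0035 0 0" --pt "0 -0.0038 0 0" --pt "0 -0.0038 0 0" --pt "0 -0.0038 0 0"

```text
time: 57.5
ee_pos: [0.5028, 0.0404, 0.0554]
tcp_rot: [-179.6, 0.0, -173.3]
wrist_force: [-1.4, -6.2, 6.8]
opening: 0.0172
grasp_force: 29.0
```

Call:
arm_command --pt "0 0 0 0" --pt "0 0 0 0" --pt "0 0 0 0" --pt "0 0 0 0" --pt "0 0 -0.01 0" --hand 0.05

```text
time: 58.0
ee_pos: [0.5014, 0.0416, 0.0635]
tcp_rot: [-179.7, -0.2, -173.2]
wrist_force: [0.3, 0.3, 0.0]
opening: 0.05
grasp_force: 0.0
```

Call:
arm_command --pt "0 0 -0.03 0" --pt "0 0 -0.07 0" --pt "0 0 -0.11 0" --pt "0 -0.02 -0.14 0" --pt "0 -0.04 -0.16 0"

```text
time: 58.5
ee_pos: [0.5075, 0.0026, 0.2281]
tcp_rot: [-179.7, 0.2, -173.1]
wrist_force: [1.1, -0.4, -0.9]
opening: 0.0502
grasp_force: 0.0
```

Run:
```python
from h import *
o=bot.get_obs(); print(o["time"],o["ee_pos"],o["wrist_force"])
c=Cam("wrist"); cv2.imwrite("pics/end.png",c.img)
print("bar",c.mark("bar_grip",.087)); print("slab",c.mark("slab_mid",.037)); print("prisms",c.mark("prism_1_mid",.029))
t=Cam("top")
for n in ("tub","masking_tape","mug"): print(n,t.mark(n,0))
```

```text
58.5 [0.50746957 0.00261037 0.22809274] [ 1.13122938 -0.3512253  -0.94533089]
bar [([0.5024, 0.0432], [295.0, 168.0], 0.92), ([0.5182, -0.1729], [108.0, 161.0], 0.75)]
slab [([0.5203, -0.1254], [158.0, 158.0], 0.8)]
prisms [([0.5359, -0.205], [107.0, 163.0], 0.74)]
tub [([0.5956, -0.4764], [379.0, 192.0], 0.83)]
masking_tape [([0.7329, 0.2421], [179.0, 155.0], 0.9)]
mug [([0.7109, 0.0652], [228.0, 161.0], 0.82)]
```

```bash
python3 -c "
from workcell import bot
print(bot.job_done())"
```

```text
the job is handed in; nothing more can be done
None
```

The job is handed in at about 58 s, though I don't have the verdict: both prisms lie in the deep lanes and the slab on the riser, with heights checked by touch, and the check bar crossed freely to its far stop and was left there. prism_2 slipped from one lift and stayed on the worktop while I regripped it, and I viewed 11 pictures where the limit was 10.

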